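# Sort steel flanges with a go/no-go lane gauge

### The job

Squeeze the two black release tabs together, lift the orange slot guard off the flange gauge and lay it flat on the bench beside the gauge. Then check all the steel flanges at once, each upright in its own lane: slide it under the lips, without forcing it, until it stops, and leave it there until every one has been checked. Finally put those that passed the green go lips but stopped at the red no-go lips upright in the green tray and all others upright in the red tray, clip the guard back on fully down as it was, and leave the tape, the loupe and the petri dish alone.

Things in the scene. Friction and masses are not known exactly. Their poses are not given: they have to be found in the camera images.
- gauge: fixed steel gauge, 124 x 160 x 30 mm (its x, y, z), three lanes side by side along its x, which points away from the robot; origin: underside, mid-width. Lane middles at y = -52, 0, +52 mm, lanes 48 mm wide, lane floor 6 mm above the bench. Along x: open apron -67 to -7 mm, go lips -7 to 23, no-go lips 23 to 53, end wall from 53 mm
- gauge_apron (a point): point on the floor of the middle lane's apron, at x = -44 mm of the gauge: here, or 52 mm to either side (gauge y) for the other lanes, set a flange in from above. Only 8 mm high ribs part the lanes here; the entrance side is open
- gauge_go (a point): middle lane, front edge of the go lips, on their top (30 mm up). Lips with a green edge hang over both sides of the lane, underside 19 mm above the lane floor; a 28 mm slit between them lets the hub through. A flange too thick for go stops with its centre about 16 mm before this edge (its rim juts into the slit), gauge x = -22 mm
- gauge_nogo (a point): middle lane, front edge of the dark no-go lips (red stripe), on their top (30 mm up); underside 13 mm above the lane floor, same slit. A flange that passes go but not no-go stops with its centre at about gauge x = 8 mm; one that passes both goes on to the end wall and stops at gauge x = 32 mm
- guard: orange slot guard lying over the lips, its origin 30 mm up at gauge x = 23 mm (+-3), y = 0, its axes as the gauge's: plate 50 x 180 x 4 mm (its x, y, z) with 15 mm skirts at both ends, 0.16 kg; origin: middle of the plate's underside, z up. Hooks hold it under the middle lane's go lips (room for 8 mm either way along x). On the bench it stands on its skirts, origin 15 mm up
- guard_tabs (a point): midpoint between the guard's two black release tabs, 22 mm above its origin. Tabs oppose along guard y, are 26 mm wide, 42 mm across outside, reach 13 mm above and below this point. Squeezed together (7 mm each, about 6 N, to 28 mm across) the hooks come free (3 mm play in the slit) and it lifts straight up; refit it squeezed too
- green_tray: green open tray for good flanges, fixed, 156 x 64 x 20 mm outside (its x, y, z), 3 mm walls, floor 6 mm above the bench; origin under its middle. Holds three flanges in a row, e.g. at x = -48, 0 and +48 mm
- red_tray: red open tray for rejected flanges (too thick or too thin), same size and origin as the green one; the two trays swap places from start to start
- tape_roll: roll of beige tape 81 mm across, 19 mm high, leave alone
- the_hand_loupe: black folding hand loupe 36 x 64 x 11 mm, leave alone
- petri_dish: clear petri dish 60 mm across, 12 mm high, leave alone
- flange_a: steel flange, one of four lookalikes (absent: None): round flange 42 mm across, from its middle a 20 mm diameter hub stands up, 76 mm tall overall, 0.2 kg. Only the flange's thickness differs (10 to 22 mm); name and place do not tell it, the gauge does. Starts upright on the green mat (4 mm thick). Origin: centre of underside, z up. Grip the hub
- flange_b: steel flange, one of four lookalikes (absent: None): round flange 42 mm across, from its middle a 20 mm diameter hub stands up, 76 mm tall overall, 0.2 kg. Only the flange's thickness differs (10 to 22 mm); name and place do not tell it, the gauge does. Starts upright on the green mat (4 mm thick). Origin: centre of underside, z up. Grip the hub
- flange_c: steel flange, one of four lookalikes (absent: None): round flange 42 mm across, from its middle a 20 mm diameter hub stands up, 76 mm tall overall, 0.2 kg. Only the flange's thickness differs (10 to 22 mm); name and place do not tell it, the gauge does. Starts upright on the green mat (4 mm thick). Origin: centre of underside, z up. Grip the hub
- flange_d: steel flange, one of four lookalikes (absent: None): round flange 42 mm across, from its middle a 20 mm diameter hub stands up, 76 mm tall overall, 0.2 kg. Only the flange's thickness differs (10 to 22 mm); name and place do not tell it, the gauge does. Starts upright on the green mat (4 mm thick). Origin: centre of underside, z up. Grip the hub
There are look-alikes about, which are no part of the job. What is shaped like the flange_c but blue is not meant.

How it is judged:
On the way, in this order (a step that is already met when the one before it is completed fails the run):
1. the slot guard lies flat on the bench, off the gauge (height (world z) of guard below 0.025 m and horizontal distance between guard and gauge above 0.085 m and linear speed of guard below 0.03 m/s and angle between guard's own z axis and vertical below 0.15 rad), for 0.2 s.
2. every flange stands in a lane of the gauge, slid in until it stops (within 7 mm) and not forced under lips it does not pass, all at the same time (x of flange_a in the frame of gauge between -0.03 and -0.01 m and z of each of flange_a, flange_b, flange_c, flange_d in the frame of gauge below 0.011 m and y of flange_a in the frame of gauge between -0.065 and 0.065 m and angle between each of flange_a, flange_b, flange_c, flange_d's own z axis and vertical below 0.12 rad and x of flange_b in the frame of gauge between 0.025 and 0.05 m and y of flange_b in the frame of gauge between -0.065 and 0.065 m and x of flange_c in the frame of gauge between 0 and 0.02 m and y of flange_c in the frame of gauge between -0.065 and 0.065 m and x of flange_d in the frame of gauge between 0 and 0.02 m and y of flange_d in the frame of gauge between -0.065 and 0.065 m), for 0.2 s.
At the end, for the whole second after the job is handed in: every flange that passes go and stops at no-go stands upright (within 0.2 rad) on the floor of the green tray, every other one on the floor of the red tray; the guard is back on the gauge, pushed fully down (its origin within 4 mm of the lips) over the lips, square to within 0.1 rad (x of flange_a in the frame of red_tray between -0.07 and 0.07 m and y of flange_a in the frame of red_tray between -0.025 and 0.025 m and z of each of flange_a, flange_b in the frame of red_tray below 0.011 m and angle between each of flange_a, flange_b, flange_c, flange_d's own z axis and vertical below 0.2 rad and x of flange_b in the frame of red_tray between -0.07 and 0.07 m and y of flange_b in the frame of red_tray between -0.025 and 0.025 m and x of flange_c in the frame of green_tray between -0.07 and 0.07 m and y of flange_c in the frame of green_tray between -0.025 and 0.025 m and z of each of flange_c, flange_d in the frame of green_tray below 0.011 m and x of flange_d in the frame of green_tray between -0.07 and 0.07 m and y of flange_d in the frame of green_tray between -0.025 and 0.025 m and z of guard in the frame of gauge below 0.034 m and x of guard in the frame of gauge between 0.011 and 0.035 m and y of guard in the frame of gauge between -0.008 and 0.008 m and angle between the x axis of guard and the x axis of gauge, either way round below 0.1 rad and angle between guard's own z axis and vertical below 0.06 rad and linear speed of guard below 0.02 m/s); the robot touches nothing.
It fails at once if tape roll, loupe or petri dish pushed more than 3 cm (distance of any of tape_roll, the_hand_loupe, petri_dish from where it was at the start of the episode above 0.03 m).
Of flange_a, flange_b, flange_c, flange_d only 2 to 3 are there at a start; the rules pass over those that are not, and their reading is None.
At some moment in a run one of flange_a, flange_b, flange_c, flange_d may be knocked a few centimetres aside while the robot is not near it.
It also fails if it takes over 210 s, if anything falls off the work surface, if the arm or the gripper's body presses on something with over 40 N, if the wrist force passes 120 N, or if a joint passes its speed limit or range.

### The arm

A 6-joint arm with a two-finger parallel gripper is mounted at the origin on a cart in front of the work surface, level with it; the furniture and walls round the work are solid. World frame = base frame: x ahead of the robot, y to its left, z up, the work surface at z = 0. Lengths are in m, angles in rad, forces in N, time in s.
With the tool pointing down it reaches from about 0.35 to 0.975 m from the base axis. Payload 4.9 kg.
Tool frame: the origin (TCP) lies between the finger pads; the fingertips stand 22 mm ahead of it and the grasp point (between the pads) lies 3 mm ahead of it (arm.finger_overhang is the distance from the TCP to the fingertips, in m); z points along the fingers, y is the line along which they close (so a half turn about z gives the same grasp; the last joint's range is limited). The gripper opens to 85 mm and grips with 20 to 120 N. Pads are 22 mm wide; open, the fingers measure 114 mm over their backs; the gripper's body (76 mm by 85 mm) begins 54 mm behind the grasp point. The pads swing forward as they close: fully open they stand 13 mm farther back than shut.
Start: joints at [-1.311, 0.053, 1.613, -0, 1.476, -0.119], TCP at [0.231, -0.581, 0.253] pointing down, gripper open.
Joint ranges: [-3.01, 3.01], [-1.01, 2.22], [0.06, 2.58], [-1.02, 4.17], [0.09, 2.62], [-3.14, 3.14]. Speed limits (rad/s): [2.57, 2.57, 3.14, 3.14, 3.14, 3.14].

### API

Orientations are given as [roll, pitch, yaw] about the fixed x, y, z axes, in that order (R = Rz(yaw) Ry(pitch) Rx(roll)).
In Python, from rig import arm gives the robot as it stands.
- The arm moves only by the tool step_arm, never from a script. Its argument "motion" is a list of rows, each an object with "linear": the shift along the world's x, y, z in cm, a list of three; "turn": the turn about the world's z in rad. In form: [{"linear": [dx, dy, dz], "turn": turn}, ...]. A call has 1 to 10 rows; each row is the pose to reach, as a shift and turn from the pose commanded when the call began; what a row does not reach only later rows make up. A row lasts 1/8 s, in which the tool goes at most 62.5 mm and 10.7 degrees, less where a joint would pass 70% of its speed; a pose out of reach is approached as far as the arm can. A call with a gripper value outside its range is refused whole. "gripper" is the closure, from -1 (fully open) to 1 (shut), set as the call begins (left out, the last holds). The fingers move at their own pace and stop on an object; "newtons" is the grip in N (left out, the last holds). Time passes only in rows, so rows that repeat a pose let the fingers close. It gives the time, the measured TCP pose, the force, the opening and the grip force at its end, in the units of the state.
- arm.sense(): the state, without advancing time (a new reading comes with each control period).
- arm.capture(name): name is "scene" or "side" or "wrist"; returns the picture (480x640x3 uint8, red, green, blue); there is no depth.
- arm.camera_params(name): a dict with "mtx" (3x3 intrinsics, pixels), "k1" (the pictures are not rectified: a ray, as slopes to the right and down, at radius r is drawn at 1 + k1 r^2 times it, then the intrinsics apply), "camera_from_world" (4x4, takes a point from world to camera coordinates). Camera axes: x right, y up, looking along -z (the intrinsics and any distortion apply to the point x, -y, -z); pixel columns grow to the right and rows downward; lengths in m; the calibration is good to about 2 mm. A picture is of the moment at which its call begins: read the wrist's pose just before it. camera_params takes no time and is no camera call; for the wrist camera it gives the pose at the moment of the call.
- arm.job_done(): hands the job in; it is judged then, once.
Trained networks look in the newest picture that a camera, given by its name, has taken for a name from the list of things; names that differ only in an ending like _2 or _b are one class to them, and where a whole thing is asked for, a point or a joint stands for the part that bears it (a point fixed in the world has none). Each returns a list of dicts, best first, with "p" (0 to 1); they miss things now and then, are a little off and sometimes report something else, mostly with a low value. They report only what shows in the picture. A call takes as long as a camera call. They do not tell look-alikes from the thing itself.
- arm.spot_in(camera, name): "bbox" ([left, top, right, bottom] in pixels, round what is visible of it).
- arm.masks_of(camera, name): "mask" (480x640 bool, what is visible of it) and "bbox" ([left, top, right, bottom] in pixels, round what is visible of it).
The state is a dict: "time_s": time; "joint_pos": joint angles; "qd": joint speeds; "tau": joint torques, N m; "position": TCP position; "tcp_rot": TCP orientation; "contact_force": force on the tool from outside, world axes, zero at the start; "moment": the same for the moment, N m; "finger_gap": opening from 0.0 (shut) to 1.0 (fully open); "gripper_force": force on a finger pad.
Only numpy, scipy, OpenCV 4.12 (cv2) and the standard library are available. Lean on these libraries where they do the work, as an engineer would, in place of code of your own. Each camera call takes 0.05 s, during which the arm holds its last target. There are 200 camera calls.

## Working session

There is one attempt and no reset: what is moved stays moved. The work goes in short steps, Python scripts to look and compute and a tool call to move; the robot and the scene stay as the last step left them, time stands still between calls to the robot, and variables do not carry over. Pictures are saved under pics/ and viewed, at most 14 in all, crops included, and the job is handed in when it is done.

Besides the shell and the picture viewer there is one more tool, called by a JSON object that holds its "fn" and its "kwargs". step_arm: Moves the arm, as the interface text tells. Its arguments: {"type":"object","properties":{"motion":{"type":"array","items":{"type":"object","properties":{"linear":{"type":"array","items":{"type":"number"}},"turn":{"type":"number"}}}},"gripper":{"type":"number"},"newtons":{"type":"number"}},"required":["motion"]}

```bash
mkdir -p pics; ls; cat > h.py <<'E'
import numpy as np, cv2
from rig import arm
def snap(cam,f=None):
    im=arm.capture(cam)
    if f: cv2.imwrite('pics/'+f,cv2.cvtColor(im,cv2.COLOR_RGB2BGR))
    return im
def ray(cam,u,v):
    P=arm.camera_params(cam);K=np.array(P['mtx']);k=P['k1']
    d=np.array([(u-K[0,2])/K[0,0],(v-K[1,2])/K[1,1]])
    s=d.copy()
    for _ in range(20): s=d/(1+k*(s@s))
    T=np.array(P['camera_from_world']);R=T[:3,:3]
    return -R.T@T[:3,3], R.T@np.array([s[0],-s[1],-1])
def at(cam,u,v,z):
    o,d=ray(cam,u,v); return o+d*(z-o[2])/d[2]
def proj(cam,p):
    P=arm.camera_params(cam);K=np.array(P['mtx']);k=P['k1'];T=np.array(P['camera_from_world'])
    c=T[:3,:3]@np.array(p)+T[:3,3]; s=np.array([c[0],-c[1]])/-c[2]; s=s*(1+k*(s@s))
    return np.array([K[0,0]*s[0]+K[0,2],K[1,1]*s[1]+K[1,2]])
E
python3 - <<'E'
from h import *
np.set_printoptions(precision=3,suppress=True)
for c in('scene','side','wrist'):
    snap(c,c+'0.png'); P=arm.camera_params(c);T=np.array(P['camera_from_world'])
    print(c,P['k1'],np.array(P['mtx'])[0],-T[:3,:3].T@T[:3,3])
s=arm.sense();print(s['time_s'],s['position'],s['tcp_rot'])
E
```

```text
pics
scene 0.023560375951346284 [551.015   0.    321.721] [-0.12  -1.108  0.574]
side -0.12034064430301401 [499.11    0.    320.918] [ 0.21  -1.04   0.582]
wrist -0.09525119830392989 [414.454   0.    321.365] [ 0.305 -0.552  0.372]
0.15 [ 0.231 -0.58   0.252] [-3.14  -0.     0.379]
```

View pics/scene0.png

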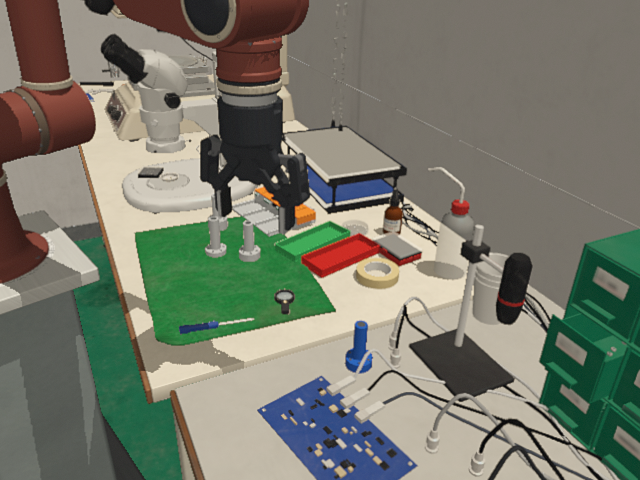

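View pics/side0.png

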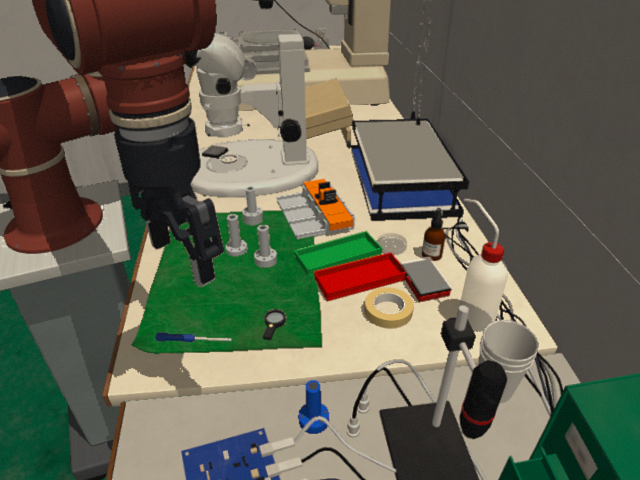

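Side view: three steel flanges on the mat at (252,207), (234,237) and (264,248). The blue lookalike at (313,408) is on the other bench and gets left out. The gauge with the guard is near (318,205), the green tray at (338,251) and the red tray at (360,276). The petri dish is at (391,243), the tape at (388,306) and the loupe at (272,323).

```bash
python3 - <<'E'
from h import *
np.set_printoptions(precision=3,suppress=True)
im=snap('side')
Z={'gauge':.015,'guard':.034,'green_tray':.02,'red_tray':.02,'flange_a':.08,'tape_roll':.01,'the_hand_loupe':.005,'petri_dish':.006}
for n,z in Z.items():
    for d in arm.masks_of('side',n):
        if d['p']<.3: continue
        m=d['mask'];ys,xs=np.nonzero(m);b=d['bbox']
        (c,wh,a)=r=cv2.minAreaRect(np.stack([xs,ys],1).astype(np.float32))
        if n=='flange_a': # top hub ; bottom
            yt=ys.min(); print(n,round(d['p'],2),b,'top',at('side',xs[ys<yt+6].mean(),yt+3,.08),'bot',at('side',(b[0]+b[2])/2,b[3]-7,.004))
        else:
            c=np.array(cv2.convexHull(np.stack([xs,ys],1).astype(np.int32))).reshape(-1,2)
            q=np.array([at('side',*p,z)[:2] for p in c]).astype(np.float32)
            print(n,round(d['p'],2),b,'rect',cv2.minAreaRect(q))
cv2.imwrite('pics/c1.png',cv2.resize(cv2.cvtColor(im[160:330,200:430],cv2.COLOR_RGB2BGR),None,fx=3.4,fy=3.4,interpolation=cv2.INTER_CUBIC))
E
```

```text
gauge 0.86 [278.0, 185.6, 352.1, 239.4] rect ((0.5401509404182434, -0.1925784945487976), (0.19414278864860535, 0.1381818652153015), 86.37986755371094)
guard 0.87 [301.1, 177.3, 354.4, 227.9] rect ((0.5672429800033569, -0.20639190077781677), (0.2049306482076645, 0.05706261098384857), 84.54019165039062)
green_tray 0.78 [292.4, 231.9, 380.7, 276.4] rect ((0.523091197013855, -0.3583851456642151), (0.16476063430309296, 0.08045756071805954), 3.0864572525024414)
green_tray 0.33 [252.2, 224.2, 279.6, 270.1] rect ((0.40321195125579834, -0.2835376262664795), (0.1355583518743515, 0.038831595331430435), 73.62205505371094)
red_tray 0.95 [313.8, 250.6, 406.1, 296.7] rect ((0.5310229659080505, -0.4363294839859009), (0.08224791288375854, 0.16292999684810638), 88.61196899414062)
flange_a 0.78 [254.3, 223.9, 277.8, 269.6] top [ 0.393 -0.315  0.08 ] bot [ 0.393 -0.319  0.004]
flange_a 0.75 [244.2, 187.6, 265.0, 227.7] top [ 0.41  -0.173  0.08 ] bot [ 0.413 -0.172  0.004]
flange_a 0.7 [225.7, 215.4, 250.4, 257.6] top [ 0.352 -0.258  0.08 ] bot [ 0.354 -0.261  0.004]
flange_a 0.69 [300.1, 381.4, 329.7, 434.5] top [ 0.349 -0.671  0.08 ] bot [ 0.345 -0.683  0.004]
tape_roll 0.81 [361.9, 287.6, 414.1, 329.3] rect ((0.543106734752655, -0.5190693736076355), (0.09971705824136734, 0.08186600357294083), 56.00080108642578)
the_hand_loupe 0.93 [262.1, 310.1, 287.8, 340.7] rect ((0.3580080568790436, -0.479446679353714), (0.070452019572258, 0.03801211714744568), 70.65437316894531)
petri_dish 0.88 [376.8, 234.4, 407.4, 256.5] rect ((0.6386260986328125, -0.3586600422859192), (0.07488930970430374, 0.05795834958553314), 62.38749313354492)
```

View pics/c1.png

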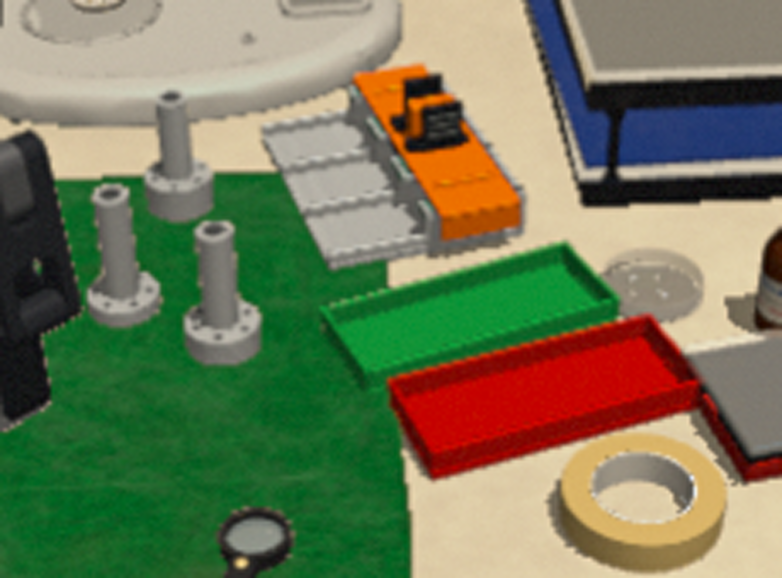

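The crop confirms three steel flanges, the gauge with its apron facing the robot and the black tabs in the middle of the guard. I'll go above the gauge for a closer look.

{"fn": "step_arm", "kwargs": {"motion": [{"linear":[3,5,1],"turn":-0.05},{"linear":[6,10,2],"turn":-0.15},{"linear":[9,15,3],"turn":-0.25},{"linear":[12,20,4],"turn":-0.3},{"linear":[15,24,4.5],"turn":-0.38},{"linear":[18,29,5],"turn":-0.38},{"linear":[21,34,5],"turn":-0.38},{"linear":[22,37,5],"turn":-0.38},{"linear":[22,37,5],"turn":-0.38},{"linear":[22,37,5],"turn":-0.38}], "gripper": -1}}

```text
time_s: 1.85
position: [0.451, -0.2112, 0.3034]
tcp_rot: [3.141, 0.0, -0.001]
contact_force: [-0.4, -0.9, 0.1]
finger_gap: 1.002
gripper_force: 0.0
```

```bash
python3 - <<'E'
from h import *
np.set_printoptions(precision=3,suppress=True)
print(arm.sense()['position'],arm.sense()['tcp_rot'])
im=snap('wrist','w1.png')
print([at('side',*p,0) for p in [(150,345),(168,212),(321,345),(312,212)]],'shelf',at('side',373,216,0),at('side',353,160,0))
for n,z in {'guard':.034,'gauge':.015}.items():
    for d in arm.masks_of('wrist',n)[:1]:
        ys,xs=np.nonzero(d['mask']);c=cv2.convexHull(np.stack([xs,ys],1).astype(np.int32)).reshape(-1,2)
        q=np.array([at('wrist',*p,z)[:2] for p in c]).astype(np.float32)
        print(n,d['p'],d['bbox'],cv2.minAreaRect(q))
E
```

```text
[ 0.451 -0.211  0.303] [ 3.141  0.    -0.001]
[array([ 0.16 , -0.445,  0.   ]), array([ 0.247, -0.056,  0.   ]), array([ 0.411, -0.546,  0.   ]), array([ 0.54 , -0.182,  0.   ])] shelf [ 0.655 -0.247  0.   ] [0.73  0.011 0.   ]
guard 0.7 [201.5, 29.1, 405.6, 101.6] ((0.5674157738685608, -0.19585630297660828), (0.18071232736110687, 0.051158975809812546), 86.38445281982422)
gauge 0.78 [211.0, 21.7, 391.4, 171.4] ((0.5406630635261536, -0.1921938806772232), (0.1652400642633438, 0.12690724432468414), 86.40193176269531)
```

View pics/w1.png

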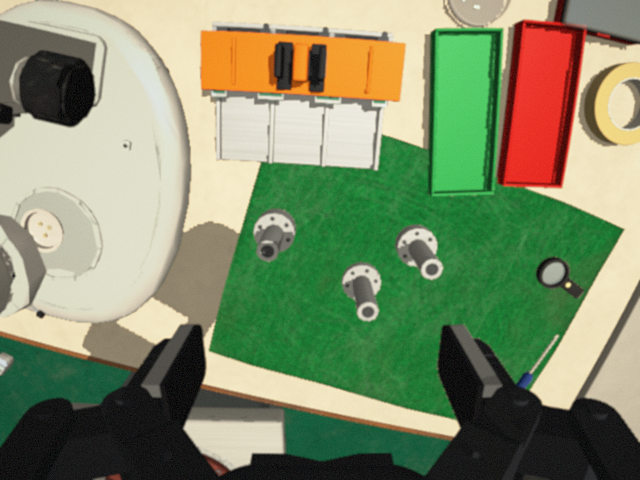

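Wrist view: the guard is at (303,66) with its tabs around (300,66). The flange bases are at (275,232), (362,283) and (417,245), with the trays at (465,110) and (540,105). Free mat for the guard, turned 90°, is near (490,290).

```bash
python3 - <<'E'
from h import *
np.set_printoptions(precision=4,suppress=True)
print('tabs',at('wrist',284,66,.06),at('wrist',317,67,.06),'free',at('wrist',490,290,.004))
c,s=np.cos(-.063),np.sin(-.063);R=np.array([[c,-s],[s,c]])
for n,z in [('guard_tabs',.052)]:
    for d in arm.masks_of('wrist',n)[:2]: print(d['p'],d['bbox'])
# lattice check: project model of gauge corners
o=np.array([.5457,-.1925])
for p in [(-.067,-.08,0.008),(-.067,.08,.008),(-.067,0,.014)]:
    print(p,proj('wrist',[*(o+R@p[:2]),p[2]]))
for p in [(-.002,.09,.034),(.048,.09,.034),(-.002,-.09,.034),(.048,-.09,.034)]: print(p,proj('wrist',[*(o+R@p[:2]),p[2]]))
E
```

```text
tabs [ 0.564 -0.183  0.06 ] [ 0.563 -0.21   0.06 ] free [ 0.3363 -0.4029  0.004 ]
0.91 [199.7, 32.4, 406.2, 102.9]
(-0.067, -0.08, 0.008) [376.3528 166.7855]
(-0.067, 0.08, 0.008) [216.0298 157.4825]
(-0.067, 0, 0.014) [295.8185 162.6062]
(-0.002, 0.09, 0.034) [197.5489  87.7109]
(0.048, 0.09, 0.034) [197.1851  28.4264]
(-0.002, -0.09, 0.034) [397.9579  99.3656]
(0.048, -0.09, 0.034) [403.8203  40.396 ]
```

{"fn": "step_arm", "kwargs": {"motion": [{"linear":[4,1,-3],"turn":-0.063},{"linear":[8,1.5,-8],"turn":-0.063},{"linear":[11.7,1.6,-13],"turn":-0.063},{"linear":[11.7,1.6,-16],"turn":-0.063},{"linear":[11.7,1.6,-16],"turn":-0.063}], "gripper": -0.3, "newtons": 20}}

```text
time_s: 2.68
position: [0.566, -0.1943, 0.1393]
tcp_rot: [-3.139, 0.007, -0.065]
contact_force: [-0.4, 0.7, -0.2]
finger_gap: 0.646
gripper_force: 0.0
```

```bash
python3 - <<'E'
from h import *
print(arm.sense()['position'],arm.sense()['finger_gap'])
snap('wrist','w2.png');print(proj('wrist',[.567,-.195,.065]))
E
```

```text
[ 0.56601414 -0.19434074  0.139321  ] 0.6462958269651381
[318.23265089 271.46191505]
```

View pics/w2.png

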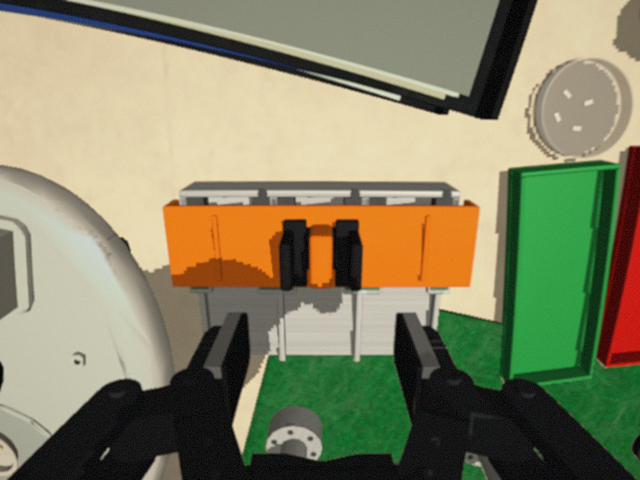

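The gripper is lined up with the gauge. The tabs are at columns 293 and 347, and the plate spans rows 205–287 and columns 165–478.

```bash
python3 - <<'E'
from h import *
np.set_printoptions(precision=4,suppress=True)
for u,v in [(165,205),(478,206),(172,286),(471,286)]: print(at('wrist',u,v,.034))
print('tab top',at('wrist',320,262,.065))
print('gauge back',at('wrist',180,190,.03),at('wrist',460,190,.03),'apron front',at('wrist',282,359,.014),at('wrist',357,359,.014))
E
```

```text
[ 0.6005 -0.1095  0.034 ]
[ 0.5883 -0.2874  0.034 ]
[ 0.5503 -0.1044  0.034 ]
[ 0.5386 -0.2859  0.034 ]
tab top [ 0.5721 -0.1962  0.065 ]
gauge back [ 0.6077 -0.1182  0.03  ] [ 0.5973 -0.2779  0.03  ] apron front [ 0.4815 -0.1633  0.014 ] [ 0.4781 -0.2158  0.014 ]
```

{"fn": "step_arm", "kwargs": {"motion": [{"linear":[0.4,-0.2,-3],"turn":0},{"linear":[0.4,-0.2,-6],"turn":0},{"linear":[0.4,-0.2,-7.8],"turn":0},{"linear":[0.4,-0.2,-7.8],"turn":0}]}}

```text
time_s: 3.22
position: [0.5718, -0.1969, 0.0654]
tcp_rot: [-3.141, 0.001, -0.065]
contact_force: [-0.0, -0.5, 0.1]
finger_gap: 0.646
gripper_force: 0.0
```

{"fn": "step_arm", "kwargs": {"motion": [{"linear":[0,0,0]},{"linear":[0,0,0]},{"linear":[0,0,0]},{"linear":[0,0,0]},{"linear":[0,0,0]}], "gripper": 0.6, "newtons": 25}}

```text
invalid input at $.motion[0]: expected keys linear, turn
```

{"fn": "step_arm", "kwargs": {"motion": [{"linear":[-0.1,0,-0.1],"turn":0},{"linear":[-0.1,0,-0.2],"turn":0},{"linear":[-0.1,0,-0.2],"turn":0},{"linear":[-0.1,0,-0.2],"turn":0},{"linear":[-0.1,0,-0.2],"turn":0}], "gripper": 0.6, "newtons": 25}}

```text
time_s: 3.85
position: [0.5731, -0.1966, 0.0669]
tcp_rot: [3.142, -0.004, -0.064]
contact_force: [-1.4, 5.1, 7.7]
finger_gap: 0.314
gripper_force: 26.0
```

{"fn": "step_arm", "kwargs": {"motion": [{"linear":[-0.1,0,0.5],"turn":0},{"linear":[-0.1,0,2],"turn":0},{"linear":[-0.1,0,4],"turn":0},{"linear":[-0.1,0,7],"turn":0},{"linear":[-0.1,0,10],"turn":0},{"linear":[-0.1,0,10],"turn":0}]}}

```text
time_s: 4.6
position: [0.5724, -0.198, 0.1686]
tcp_rot: [3.138, -0.008, -0.064]
contact_force: [1.1, -0.5, -1.3]
finger_gap: 0.312
gripper_force: 26.0
```

```bash
python3 - <<'E'
from h import *
a=snap('wrist');b=snap('side')[120:360,150:430]
cv2.imwrite('pics/m1.png',cv2.cvtColor(np.hstack([cv2.resize(a,(400,300)),cv2.resize(b,(350,300))]),cv2.COLOR_RGB2BGR))
E
```

```text
(no output)
```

View pics/m1.png

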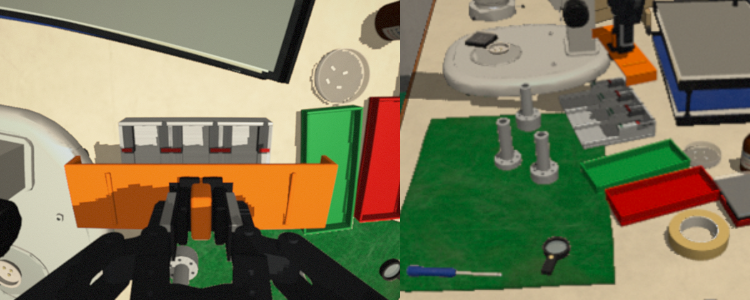

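Guard is lifted and hanging in the gripper; the gauge is open. Now I'll carry it to the free mat.

{"fn": "step_arm", "kwargs": {"motion": [{"linear":[-3,-2,1],"turn":0.18},{"linear":[-6,-4,1],"turn":0.36},{"linear":[-9,-7,1],"turn":0.54},{"linear":[-12,-10,1],"turn":0.72},{"linear":[-15,-13,0],"turn":0.9},{"linear":[-18,-16,-1],"turn":1.08},{"linear":[-21,-18,-2],"turn":1.26},{"linear":[-23.3,-19.2,-3],"turn":1.44},{"linear":[-23.3,-19.2,-4],"turn":1.6},{"linear":[-23.3,-19.2,-4],"turn":1.635}]}}

```text
time_s: 5.95
position: [0.3358, -0.3873, 0.1207]
tcp_rot: [-3.139, -0.004, 1.57]
contact_force: [-0.4, 0.5, -1.1]
finger_gap: 0.315
gripper_force: 26.0
```

{"fn": "step_arm", "kwargs": {"motion": [{"linear":[0,0,-2],"turn":0},{"linear":[0,0,-4],"turn":0},{"linear":[0,0,-5.5],"turn":0},{"linear":[0,0,-6.5],"turn":0},{"linear":[0,0,-6.5],"turn":0},{"linear":[0,0,-6.5],"turn":0}]}}

```text
time_s: 6.7
position: [0.3374, -0.389, 0.0589]
tcp_rot: [3.141, 0.001, 1.571]
contact_force: [-0.1, 0.5, -1.3]
finger_gap: 0.308
gripper_force: 26.0
```

{"fn": "step_arm", "kwargs": {"motion": [{"linear":[0,0,-0.3],"turn":0},{"linear":[0,0,-0.3],"turn":0},{"linear":[0,0,-0.3],"turn":0}]}}

```text
time_s: 7.08
position: [0.3375, -0.3893, 0.0563]
tcp_rot: [3.141, 0.001, 1.571]
contact_force: [0.0, 1.2, 4.7]
finger_gap: 0.311
gripper_force: 27.2
```

{"fn": "step_arm", "kwargs": {"motion": [{"linear":[0,0,0.3],"turn":0},{"linear":[0,0,0.3],"turn":0},{"linear":[0,0,0.3],"turn":0},{"linear":[0,0,3],"turn":0},{"linear":[0,0,8],"turn":0},{"linear":[0,0,13],"turn":0},{"linear":[0,0,17],"turn":0},{"linear":[0,0,17],"turn":0}], "gripper": -0.3}}

```text
time_s: 8.07
position: [0.3384, -0.3906, 0.23]
tcp_rot: [3.137, 0.007, 1.571]
contact_force: [-0.9, 0.8, 0.0]
finger_gap: 0.65
gripper_force: 0.0
```

```bash
cat > look.py <<'E'
from h import *
import sys
np.set_printoptions(precision=4,suppress=True)
f=sys.argv[1]
a=snap('wrist')
W=[(d['p'],d['bbox']) for d in arm.spot_in('wrist','flange_a')]
b=snap('side')
cv2.imwrite('pics/'+f,cv2.cvtColor(np.hstack([cv2.resize(a,(400,300)),cv2.resize(b[120:360,150:430],(350,300))]),cv2.COLOR_RGB2BGR))
for d in arm.masks_of('side','flange_a'):
    ys,xs=np.nonzero(d['mask']);yt=ys.min()
    print(round(d['p'],2),d['bbox'],'top(.080)',at('side',xs[ys<yt+6].mean(),yt+3,.08))
E
python3 look.py m2.png
```

```text
0.97 [255.5, 222.8, 278.7, 269.8] top(.080) [ 0.3937 -0.315   0.08  ]
0.81 [224.6, 216.6, 246.5, 254.4] top(.080) [ 0.3516 -0.2576  0.08  ]
0.77 [243.3, 191.2, 265.2, 226.8] top(.080) [ 0.4092 -0.1732  0.08  ]
0.76 [299.1, 379.8, 328.9, 432.0] top(.080) [ 0.3482 -0.6703  0.08  ]
```

View pics/m2.png

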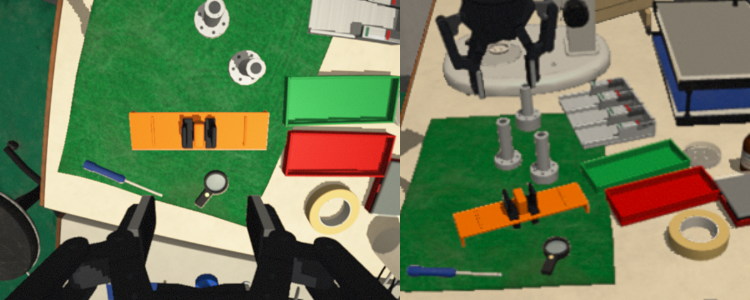

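The guard lies flat on the mat, and all three flanges are still in place. Now I'll fetch the first one, the right-hand one.

{"fn": "step_arm", "kwargs": {"motion": [{"linear":[1,1,0],"turn":-0.18},{"linear":[2,2,0],"turn":-0.36},{"linear":[3,3,0],"turn":-0.54},{"linear":[4,5,0],"turn":-0.72},{"linear":[5,6,0],"turn":-0.9},{"linear":[5.5,7.4,-2],"turn":-1.08},{"linear":[5.5,7.4,-4],"turn":-1.26},{"linear":[5.5,7.4,-7],"turn":-1.44},{"linear":[5.5,7.4,-9],"turn":-1.635},{"linear":[5.5,7.4,-9],"turn":-1.635}]}}

```text
time_s: 9.52
position: [0.3903, -0.3127, 0.1315]
tcp_rot: [-3.136, 0.006, -0.062]
contact_force: [-0.2, 0.2, 0.1]
finger_gap: 0.648
gripper_force: 0.0
```

```bash
python3 - <<'E'
from h import *
np.set_printoptions(precision=4,suppress=True)
print(arm.sense()['position']); snap('wrist','w3.png')
print('col',at('side',297,165,.03),'pred',proj('wrist',[.393,-.316,.08]))
for d in arm.masks_of('wrist','flange_a'): print(d['p'],d['bbox'])
E
```

```text
[ 0.3903 -0.3127  0.1315]
col [ 0.5675 -0.0148  0.03  ] pred [322.8935 286.7673]
0.79 [204.5, 272.4, 269.4, 333.0]
0.65 [454.0, 0.0, 582.6, 124.5]
0.61 [1.4, 192.5, 119.0, 288.7]
0.55 [282.7, 204.7, 354.4, 306.5]
```

View pics/w3.png

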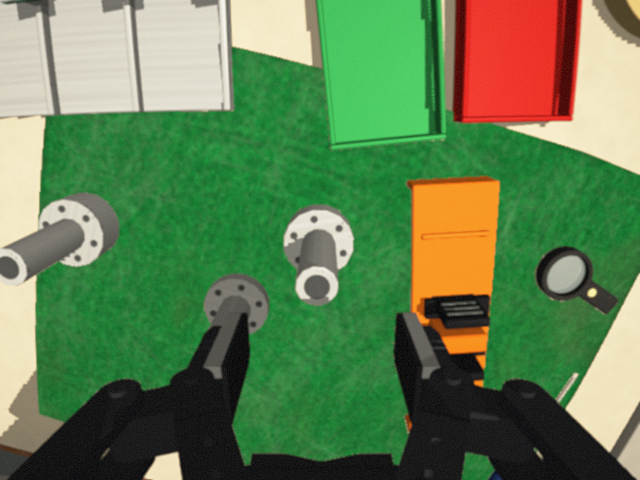

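The hub top is at (316,286), between the open fingers. Descend and grip.

{"fn": "step_arm", "kwargs": {"motion": [{"linear":[0.3,0,-3],"turn":0},{"linear":[0.3,0,-6],"turn":0},{"linear":[0.3,0,-6.8],"turn":0},{"linear":[0.3,0,-6.8],"turn":0},{"linear":[0.3,0,-6.8],"turn":0}]}}

```text
time_s: 10.25
position: [0.396, -0.3156, 0.069]
tcp_rot: [3.14, -0.002, -0.064]
contact_force: [0.5, 0.3, -0.1]
finger_gap: 0.651
gripper_force: 0.0
```

{"fn": "step_arm", "kwargs": {"motion": [{"linear":[0,0,0],"turn":0},{"linear":[0,0,0],"turn":0},{"linear":[0,0,0],"turn":0},{"linear":[0,0,0],"turn":0},{"linear":[0,0,1],"turn":0},{"linear":[0,0,4],"turn":0},{"linear":[0,0,7],"turn":0},{"linear":[0,0,7],"turn":0}], "gripper": 0.9, "newtons": 30}}

```text
time_s: 11.25
position: [0.3962, -0.3161, 0.14]
tcp_rot: [3.137, -0.004, -0.064]
contact_force: [0.2, -0.0, -2.1]
finger_gap: 0.223
gripper_force: 32.4
```

{"fn": "step_arm", "kwargs": {"motion": [{"linear":[4,3,0],"turn":0},{"linear":[8,6,0],"turn":0},{"linear":[10.5,7.3,-2],"turn":0},{"linear":[10.5,7.3,-4.5],"turn":0},{"linear":[10.5,7.3,-5],"turn":0},{"linear":[10.5,7.3,-5],"turn":0}]}}

```text
time_s: 12.0
position: [0.4992, -0.2414, 0.0862]
tcp_rot: [-3.141, 0.002, -0.065]
contact_force: [0.8, 0.2, -1.5]
finger_gap: 0.225
gripper_force: 32.1
```

```bash
python3 - <<'E'
from h import *
np.set_printoptions(precision=4,suppress=True)
print(arm.sense()['position']); snap('wrist','w4.png')
c,s=np.cos(-.065),np.sin(-.065);R=np.array([[c,-s],[s,c]]);o=np.array([.546,-.194])
for g in [(-.067,-.026,.014),(-.067,-.078,.014),(-.007,-.026,.03),(-.007,-.078,.03),(-.007,.026,.03)]: print(g,proj('wrist',[*(o+R@g[:2]),g[2]]))
E
```

```text
[ 0.4992 -0.2414  0.0862]
(-0.067, -0.026, 0.014) [270.7063 316.6253]
(-0.067, -0.078, 0.014) [370.082 316.669]
(-0.007, -0.026, 0.03) [261.0819 212.4317]
(-0.007, -0.078, 0.03) [379.4114 212.4678]
(-0.007, 0.026, 0.03) [145.5873 212.9098]
```

View pics/w4.png

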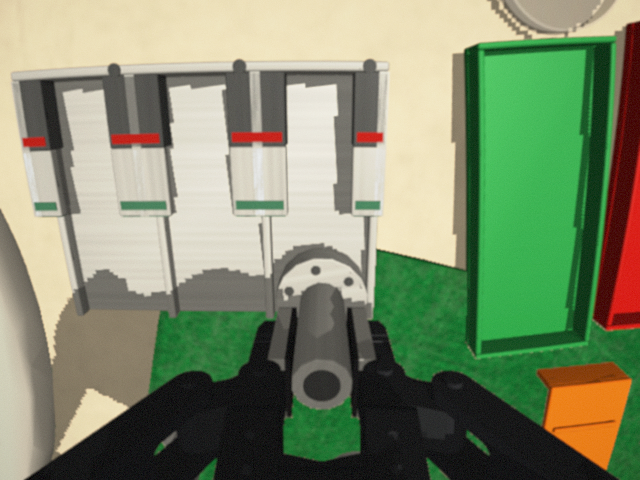

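The ribs are at columns 267 and 370 and the disc is centred at 321, so it fits the right lane. Lower it, release so it seats, then regrip.

{"fn": "step_arm", "kwargs": {"motion": [{"linear":[0,0,-0.8],"turn":0},{"linear":[0,0,-1.3],"turn":0},{"linear":[0,0,-1.4],"turn":0},{"linear":[0,0,-1.4],"turn":0},{"linear":[0,0,-1.4],"turn":0}]}}

```text
time_s: 12.68
position: [0.5003, -0.2418, 0.0736]
tcp_rot: [3.141, -0.0, -0.064]
contact_force: [0.3, -0.3, -2.1]
finger_gap: 0.225
gripper_force: 32.2
```

{"fn": "step_arm", "kwargs": {"motion": [{"linear":[0,0,0],"turn":0},{"linear":[0,0,0],"turn":0},{"linear":[0,0,0],"turn":0}], "gripper": 0.35}}

```text
time_s: 13.05
position: [0.5004, -0.2418, 0.0737]
tcp_rot: [3.141, -0.001, -0.064]
contact_force: [-0.8, -0.6, 0.4]
finger_gap: 0.323
gripper_force: 0.0
```

{"fn": "step_arm", "kwargs": {"motion": [{"linear":[0,0,0],"turn":0},{"linear":[0,0,0],"turn":0},{"linear":[0,0,0],"turn":0},{"linear":[0.5,0,0],"turn":0},{"linear":[1,-0.05,0],"turn":0},{"linear":[1.5,-0.1,0],"turn":0},{"linear":[2.0,-0.1,0],"turn":0},{"linear":[2.3,-0.15,0],"turn":0},{"linear":[2.3,-0.15,0],"turn":0}], "gripper": 0.9, "newtons": 20}}

```text
time_s: 14.18
position: [0.5232, -0.2434, 0.0741]
tcp_rot: [3.141, 0.001, -0.064]
contact_force: [-2.6, 0.8, 6.9]
finger_gap: 0.228
gripper_force: 21.6
```

{"fn": "step_arm", "kwargs": {"motion": [{"linear":[0.2,0,0],"turn":0},{"linear":[0.4,0,0],"turn":0},{"linear":[0.6,-0.05,0],"turn":0},{"linear":[0.8,-0.05,0],"turn":0},{"linear":[0.8,-0.05,0],"turn":0}]}}

```text
time_s: 14.8
position: [0.531, -0.2438, 0.0735]
tcp_rot: [3.141, 0.001, -0.064]
contact_force: [-3.6, -0.4, 4.4]
finger_gap: 0.222
gripper_force: 21.5
```

```bash
cat > st.py <<'E'
from h import *
s=arm.sense();p=np.array(s['position']);d=p[:2]-[.547,-.194];c,q=np.cos(-.065),np.sin(-.065)
print(p,'gauge xy',d[0]*c+d[1]*q,-d[0]*q+d[1]*c,s['contact_force'],s['finger_gap'])
E
python3 st.py
```

```text
[ 0.53103206 -0.24379384  0.07347661] gauge xy -0.012699898634848595 -0.050725876567468256 [-3.61418299 -0.40745506  4.35121414] 0.2218237468229654
```

{"fn": "step_arm", "kwargs": {"motion": [{"linear":[0.4,0,0],"turn":0},{"linear":[0.8,-0.05,0],"turn":0},{"linear":[1.2,-0.1,0],"turn":0},{"linear":[1.6,-0.1,0],"turn":0},{"linear":[2.0,-0.15,0],"turn":0},{"linear":[2.0,-0.15,0],"turn":0}]}}

```text
time_s: 15.55
position: [0.5513, -0.2451, 0.073]
tcp_rot: [-3.141, 0.0, -0.064]
contact_force: [-3.9, -1.0, 3.6]
finger_gap: 0.232
gripper_force: 21.3
```

```bash
python3 st.py; python3 - <<'E'
from h import *
a=snap('wrist');b=snap('side')[150:270,230:400]
cv2.imwrite('pics/m3.png',cv2.cvtColor(np.hstack([cv2.resize(a,(400,300)),cv2.resize(b,(400,300),interpolation=cv2.INTER_CUBIC)]),cv2.COLOR_RGB2BGR))
E
```

```text
[ 0.55127044 -0.24506665  0.07300977] gauge xy 0.0075784140656435205 -0.05068142236168718 [-3.8668775  -0.95348034  3.61446502] 0.23235996898084707
```

View pics/m3.png

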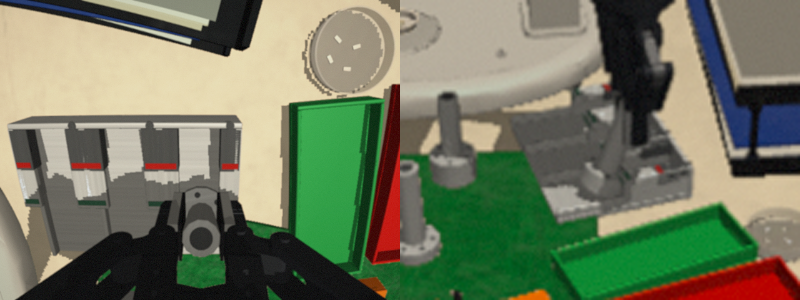

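The side picture shows the disc still on the apron at the go lips with the hub tilted in the pads, so it pivots in this grip. I'll back off to set it upright and release it. Then I'll push with the fingers closing along x, which holds it upright.

{"fn": "step_arm", "kwargs": {"motion": [{"linear":[-0.8,0.05,0],"turn":0},{"linear":[-1.6,0.1,0],"turn":0},{"linear":[-2.4,0.15,0],"turn":0},{"linear":[-2.8,0.2,0],"turn":0},{"linear":[-2.8,0.2,0],"turn":0}]}}

```text
time_s: 16.27
position: [0.5226, -0.2432, 0.0733]
tcp_rot: [-3.142, 0.001, -0.064]
contact_force: [-0.7, -0.3, 1.1]
finger_gap: 0.226
gripper_force: 21.0
```

{"fn": "step_arm", "kwargs": {"motion": [{"linear":[0,0,0],"turn":0},{"linear":[0,0,0],"turn":0},{"linear":[0,0,0.5],"turn":0},{"linear":[0,0,3],"turn":0},{"linear":[0,0,6],"turn":0},{"linear":[0,0,6],"turn":0}], "gripper": 0.0}}

```text
time_s: 17.02
position: [0.525, -0.2443, 0.1367]
tcp_rot: [3.139, -0.006, -0.064]
contact_force: [-0.5, -0.1, 1.0]
finger_gap: 0.502
gripper_force: 0.0
```

```bash
python3 st.py; python3 - <<'E'
from h import *
np.set_printoptions(precision=4,suppress=True)
a=snap('wrist');
for d in arm.masks_of('wrist','flange_a'): print(d['p'],d['bbox'])
b=snap('side');
for d in arm.masks_of('side','flange_a'): 
    ys,xs=np.nonzero(d['mask']);yt=ys.min()
    print(d['p'],d['bbox'],at('side',xs[ys<yt+6].mean(),yt+3,.08))
b=b[150:270,230:400]
cv2.imwrite('pics/m4.png',cv2.cvtColor(np.hstack([cv2.resize(a,(400,300)),cv2.resize(b,(400,300),interpolation=cv2.INTER_CUBIC)]),cv2.COLOR_RGB2BGR))
E
```

```text
[ 0.52500064 -0.24430962  0.13674111] gauge xy -0.018685081862009123 -0.05163232822681009 [-0.53355324 -0.05737734  0.99453395] 0.501714420654273
0.93 [320.2, 425.1, 374.2, 462.6]
0.92 [284.8, 258.0, 355.9, 367.9]
0.64 [177.2, 450.9, 194.4, 480.0]
0.97 [228.1, 215.1, 246.2, 257.1] [ 0.3519 -0.2578  0.08  ]
0.85 [298.9, 380.5, 332.0, 432.3] [ 0.3492 -0.6691  0.08  ]
0.76 [244.3, 191.5, 262.2, 226.9] [ 0.4088 -0.1774  0.08  ]
0.76 [290.7, 194.7, 312.2, 236.9] [ 0.4928 -0.2432  0.08  ]
```

View pics/m4.png

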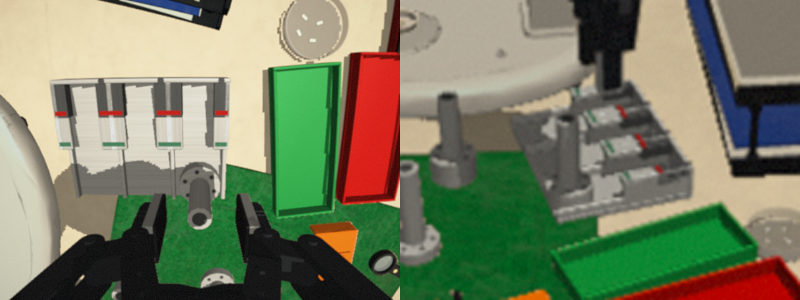

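The flange is upright on the apron at gauge x ≈ -50 mm; it only tilted from friction. Turn the gripper and push from behind.

{"fn": "step_arm", "kwargs": {"motion": [{"linear":[-1,0,0],"turn":0.18},{"linear":[-2,0,0],"turn":0.36},{"linear":[-3,0,0],"turn":0.54},{"linear":[-3.1,0,0],"turn":0.72},{"linear":[-3.1,0,0],"turn":0.9},{"linear":[-3.1,0,0],"turn":1.08},{"linear":[-3.1,0,0],"turn":1.26},{"linear":[-3.1,0,0],"turn":1.44},{"linear":[-3.1,0,0],"turn":1.57},{"linear":[-3.1,0,0],"turn":1.57}]}}

```text
time_s: 18.48
position: [0.4914, -0.2427, 0.1318]
tcp_rot: [-3.139, -0.001, 1.504]
contact_force: [0.4, -0.5, -0.5]
finger_gap: 0.498
gripper_force: 0.0
```

```bash
python3 - <<'E'
from h import *
np.set_printoptions(precision=4,suppress=True)
print(arm.sense()['position']);a=snap('wrist','w5.png');print(proj('wrist',[.4928,-.2435,.082]))
for d in arm.masks_of('wrist','flange_a'): print(d['p'],d['bbox'])
E
```

```text
[ 0.4914 -0.2427  0.1318]
[328.4914 295.7212]
0.77 [95.1, 82.7, 214.8, 165.2]
0.74 [291.4, 210.8, 363.4, 315.4]
0.63 [498.0, 341.0, 577.3, 411.4]
0.57 [27.8, 244.4, 145.9, 346.6]
0.27 [294.4, 0.9, 536.0, 296.0]
```

View pics/w5.png

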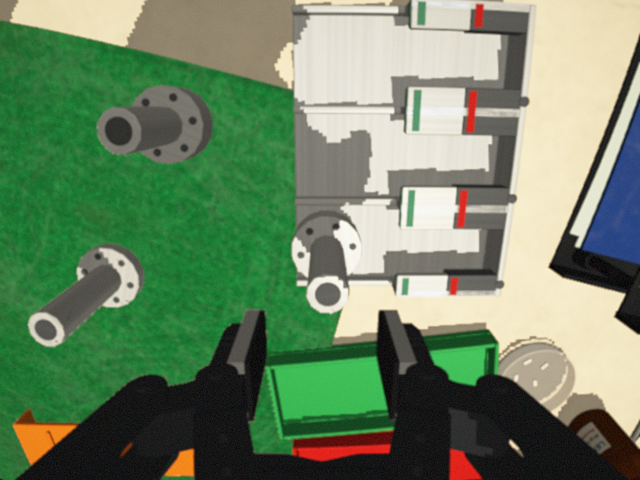

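Hub top at (327,294), disc in the right lane between ribs at rows 200 and 280. Descend and close.

{"fn": "step_arm", "kwargs": {"motion": [{"linear":[0.1,0,-3],"turn":0},{"linear":[0.1,0,-6],"turn":0},{"linear":[0.1,0,-6.7],"turn":0},{"linear":[0.1,0,-6.7],"turn":0},{"linear":[0.1,0,-6.7],"turn":0}]}}

```text
time_s: 19.2
position: [0.494, -0.2438, 0.0678]
tcp_rot: [3.139, 0.001, 1.505]
contact_force: [0.3, -0.5, -0.5]
finger_gap: 0.502
gripper_force: 0.0
```

{"fn": "step_arm", "kwargs": {"motion": [{"linear":[0,0,0],"turn":0},{"linear":[0,0,0],"turn":0},{"linear":[0,0,0],"turn":0},{"linear":[0,0,0],"turn":0},{"linear":[0.5,0,0],"turn":0},{"linear":[1,-0.05,0],"turn":0},{"linear":[1.5,-0.1,0],"turn":0},{"linear":[2.0,-0.1,0],"turn":0},{"linear":[2.0,-0.1,0],"turn":0}], "gripper": 0.9, "newtons": 20}}

```text
time_s: 20.32
position: [0.5131, -0.2448, 0.0675]
tcp_rot: [-3.141, 0.001, 1.506]
contact_force: [-4.4, -0.5, 8.3]
finger_gap: 0.228
gripper_force: 20.6
```

```bash
python3 st.py
```

```text
[ 0.51312213 -0.24479099  0.06754739] gauge xy -0.030507236661030293 -0.052884239366084176 [-4.41115656 -0.465322    8.2832087 ] 0.22763570567725264
```

{"fn": "step_arm", "kwargs": {"motion": [{"linear":[0,0,0.05],"turn":0},{"linear":[0.3,0,0.1],"turn":0},{"linear":[0.6,-0.05,0.1],"turn":0},{"linear":[0.9,-0.05,0.1],"turn":0},{"linear":[1.2,-0.1,0.1],"turn":0},{"linear":[1.2,-0.1,0.1],"turn":0}]}}

```text
time_s: 21.08
position: [0.525, -0.2451, 0.0676]
tcp_rot: [-3.14, -0.0, 1.506]
contact_force: [-3.3, 0.4, 5.5]
finger_gap: 0.226
gripper_force: 20.4
```

```bash
python3 st.py
```

```text
[ 0.52497514 -0.24511074  0.06757892] gauge xy -0.01865849299820248 -0.05243341737081722 [-3.32971617  0.41131047  5.46996113] 0.2264918331783007
```

{"fn": "step_arm", "kwargs": {"motion": [{"linear":[0.4,0,0.05],"turn":0},{"linear":[0.8,-0.05,0.05],"turn":0},{"linear":[1.2,-0.1,0.05],"turn":0},{"linear":[1.6,-0.1,0.05],"turn":0},{"linear":[2.0,-0.15,0.05],"turn":0},{"linear":[2.2,-0.15,0.05],"turn":0},{"linear":[2.2,-0.15,0.05],"turn":0}]}}

```text
time_s: 21.95
position: [0.5475, -0.2467, 0.0676]
tcp_rot: [3.141, 0.0, 1.506]
contact_force: [-0.4, -0.7, -0.2]
finger_gap: 0.23
gripper_force: 19.8
```

{"fn": "step_arm", "kwargs": {"motion": [{"linear":[0.2,0,0],"turn":0},{"linear":[0.4,-0.03,0],"turn":0},{"linear":[0.6,-0.05,0],"turn":0},{"linear":[0.8,-0.05,0],"turn":0},{"linear":[0.8,-0.05,0],"turn":0}]}}

```text
time_s: 22.58
position: [0.552, -0.2467, 0.0678]
tcp_rot: [-3.132, -0.002, 1.506]
contact_force: [-13.9, 2.7, 11.3]
finger_gap: 0.225
gripper_force: 22.0
```

```bash
python3 st.py
```

```text
[ 0.55196854 -0.24673685  0.06780365] gauge xy 0.008383531204461675 -0.052302750196580115 [-13.87531989   2.67968523  11.28905624] 0.2247018720910305
```

It stopped at gauge x = 8 mm with 14 N, so this one is good. Relieve, open and lift.

{"fn": "step_arm", "kwargs": {"motion": [{"linear":[-0.3,0,0],"turn":0},{"linear":[-0.4,0,0],"turn":0}]}}

```text
time_s: 22.82
position: [0.5507, -0.2468, 0.0676]
tcp_rot: [-3.141, -0.001, 1.506]
contact_force: [-2.6, 2.0, 1.4]
finger_gap: 0.228
gripper_force: 20.0
```

{"fn": "step_arm", "kwargs": {"motion": [{"linear":[0,0,0],"turn":0},{"linear":[0,0,0],"turn":0},{"linear":[0,0,0],"turn":0},{"linear":[0,0,3],"turn":0},{"linear":[0,0,8],"turn":0},{"linear":[-5,0,10],"turn":0},{"linear":[-10,0,10],"turn":0},{"linear":[-15,0,10],"turn":0},{"linear":[-19.3,-1,9],"turn":0},{"linear":[-19.3,-1,7],"turn":0}], "gripper": 0.0}}

```text
time_s: 24.08
position: [0.3569, -0.2582, 0.1385]
tcp_rot: [3.139, 0.003, 1.503]
contact_force: [1.2, -0.1, -1.0]
finger_gap: 0.499
gripper_force: 0.0
```

```bash
cat > f.py <<'E'
from h import *
np.set_printoptions(precision=4,suppress=True)
import sys
zt=float(sys.argv[2])
print(arm.sense()['position']);a=snap('wrist',sys.argv[1])
for d in arm.masks_of('wrist','flange_a'): print('w',d['p'],d['bbox'])
b=snap('side')
for d in arm.masks_of('side','flange_a'): 
    ys,xs=np.nonzero(d['mask']);yt=ys.min()
    p=at('side',xs[ys<yt+6].mean(),yt+3,zt)
    if p[1]>-.6: print(d['p'],d['bbox'],p,'wpix',proj('wrist',p))
E
python3 f.py w6.png .08
```

```text
[ 0.3569 -0.2582  0.1385]
w 0.94 [369.7, 34.0, 463.6, 120.4]
w 0.9 [584.4, 167.3, 640.0, 234.6]
w 0.59 [278.3, 200.8, 349.2, 301.7]
0.76 [316.9, 188.6, 337.5, 229.7] [ 0.5484 -0.2457  0.08  ] wpix [703.2889 239.2742]
0.73 [225.6, 215.9, 247.6, 255.3] [ 0.352  -0.2578  0.08  ] wpix [311.9908 289.0186]
0.63 [244.1, 188.9, 263.9, 226.3] [ 0.4146 -0.1799  0.08  ] wpix [449.4519 107.7443]
```

View pics/w6.png

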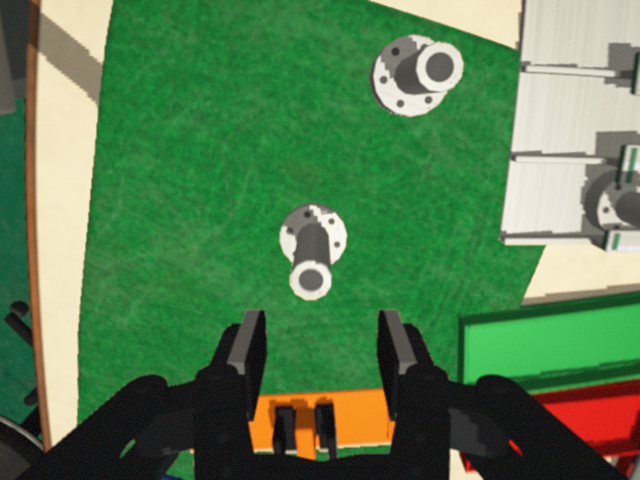

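Next flange: hub top at (311,280), disc at (313,238). The third one: hub at (440,66), disc at (411,75). The first stands in the right lane.

```bash
python3 - <<'E'
from h import *
np.set_printoptions(precision=4,suppress=True)
print('F2',at('wrist',311,280,.08),[at('wrist',313,238,z) for z in(.017,.022)])
print('F3',at('wrist',440,66,.08),[at('wrist',411,75,z) for z in(.017,.022)])
E
```

```text
F2 [ 0.3519 -0.2532  0.08  ] [array([ 0.3517, -0.2526,  0.017 ]), array([ 0.3519, -0.251 ,  0.022 ])]
F3 [ 0.4106 -0.1633  0.08  ] [array([ 0.4119, -0.1625,  0.017 ]), array([ 0.4108, -0.1628,  0.022 ])]
```

```bash
cat > hub.py <<'E'
from h import *
import sys
np.set_printoptions(precision=4,suppress=True)
z=float(sys.argv[1])
def run():
    snap('wrist'); print('tcp',arm.sense()['position'])
    for d in arm.masks_of('wrist','flange_a'):
        m=d['mask']
        if d['p']<.4 or m.sum()<800: continue
        # radial tip: hub top is farthest from image nadir
        ys,xs=np.nonzero(m); P=np.stack([xs,ys],1).astype(float)
        T=np.array(arm.camera_params('wrist')['camera_from_world']);c=-T[:3,:3].T@T[:3,3]
        n=proj('wrist',[c[0],c[1],0.0])
        # fit: model silhouette (base disc, hub) by projecting and maximising IoU
        best=None
        def model(x,y,t):
            im=np.zeros((480,640),np.uint8);a=np.linspace(0,2*np.pi,24)
            for r,z0,z1 in((.021,z-.076,z-.076+t),(.010,z-.076+t,z)):
                pts=np.array([proj('wrist',[x+r*np.cos(q),y+r*np.sin(q),zz]) for zz in(z0,z1) for q in a])
                cv2.fillConvexPoly(im,cv2.convexHull(pts.astype(np.int32)),1)
            return im>0
        from scipy.optimize import minimize
        g=at('wrist',P[:,0].mean(),P[:,1].mean(),z-.045)
        def f(p):
            M=model(p[0],p[1],.016); return 1-(M&m).sum()/(M|m).sum()
        r=minimize(f,g[:2],method='Nelder-Mead',options=dict(initial_simplex=[g[:2],g[:2]+[.012,0],g[:2]+[0,.012]],maxfev=60))
        print(round(d['p'],2),d['bbox'],'xy',r.x,'iou',round(1-r.fun,2))
run()
E
python3 hub.py .08
```

```text
tcp [ 0.3587 -0.2574  0.1386]Traceback (most recent call last):
  File "hub.py", line 28, in <module>
    run()
    ~~~^^
  File "hub.py", line 26, in run
    r=minimize(f,g[:2],method='Nelder-Mead',options=dict(initial_simplex=[g[:2],g[:2]+[.012,0],g[:2]+[0,.012]],maxfev=60))
    res = _minimize_neldermead(fun, x0, args, callback, bounds=bounds,
                               **options)
    fsim[j] = func(sim[j])
              ~~~~^^^^^^^^
    fx = function(np.copy(x), *(wrapper_args + args))
  File "hub.py", line 25, in f
    M=model(p[0],p[1],.016); return 1-(M&m).sum()/(M|m).sum()
  File "hub.py", line 19, in model
    pts=np.array([proj('wrist',[x+r*np.cos(q),y+r*np.sin(q),zz]) for zz in(z0,z1) for q in a])
                  ~~~~^^^^^^^^^^^^^^^^^^^^^^^^^^^^^^^^^^^^^^^^^^
  File "h.py", line 17, in proj
    P=arm.camera_params(cam);K=np.array(P['mtx']);k=P['k1'];T=np.array(P['camera_from_world'])
ValueError: time passes only in moves, steps and waits
```

```bash
python3 - <<'E'
s=open('h.py').read()
s=s.replace("arm.camera_params(cam)","cp(cam)").replace("def snap(cam,f=None):\n","_c={}\ndef cp(cam):\n    if cam not in _c: _c[cam]=arm.camera_params(cam)\n    return _c[cam]\ndef snap(cam,f=None):\n    _c[cam]=arm.camera_params(cam)\n")
open('h.py','w').write(s)
s=open('hub.py').read()
i=s.index("        T=np.array(arm");j=s.index("        # fit")
open('hub.py','w').write(s[:i]+s[j:])
E
python3 hub.py .08
```

```text
tcp [ 0.3589 -0.2575  0.1388]
0.95 [581.2, 172.7, 640.0, 238.5] xy [ 0.55   -0.2465] iou 0.8
0.62 [275.8, 202.2, 344.4, 303.4] xy [ 0.3506 -0.2546] iou 0.92
0.58 [367.1, 38.8, 456.7, 119.8] xy [ 0.4105 -0.1651] iou 0.96
0.5 [251.6, 388.9, 390.1, 460.3] xy [ 0.3446 -0.399 ] iou 0.35
```

{"fn": "step_arm", "kwargs": {"motion": [{"linear":[-0.8,0.3,-3],"turn":0},{"linear":[-0.8,0.3,-6],"turn":0},{"linear":[-0.8,0.3,-7],"turn":0},{"linear":[-0.8,0.3,-7],"turn":0},{"linear":[-0.8,0.3,-7],"turn":0},{"linear":[-0.8,0.3,-7],"turn":0}]}}

```text
time_s: 25.22
position: [0.3509, -0.2549, 0.0691]
tcp_rot: [3.14, 0.002, 1.506]
contact_force: [-0.1, -0.4, -0.3]
finger_gap: 0.499
gripper_force: 0.0
```

{"fn": "step_arm", "kwargs": {"motion": [{"linear":[0,0,0],"turn":0},{"linear":[0,0,0],"turn":0},{"linear":[0,0,0],"turn":0},{"linear":[0,0,0],"turn":0},{"linear":[0,0,1],"turn":0},{"linear":[0,0,4],"turn":0},{"linear":[0,0,6],"turn":0},{"linear":[0,0,6],"turn":0}], "gripper": 0.9, "newtons": 30}}

```text
time_s: 26.22
position: [0.3507, -0.2548, 0.1293]
tcp_rot: [3.139, 0.002, 1.506]
contact_force: [-0.4, 1.1, -2.9]
finger_gap: 0.226
gripper_force: 32.0
```

{"fn": "step_arm", "kwargs": {"motion": [{"linear":[5,0,1],"turn":0},{"linear":[10,3,1],"turn":0},{"linear":[14,6.4,0],"turn":0},{"linear":[15.2,6.4,-2],"turn":0},{"linear":[15.2,6.4,-4],"turn":0},{"linear":[15.2,6.4,-4.3],"turn":0},{"linear":[15.2,6.4,-4.3],"turn":0},{"linear":[15.2,6.4,-4.3],"turn":0}]}}

```text
time_s: 27.22
position: [0.5024, -0.1906, 0.0856]
tcp_rot: [3.14, 0.001, 1.505]
contact_force: [-0.4, -0.3, -2.6]
finger_gap: 0.225
gripper_force: 31.3
```

```bash
python3 st.py; sed -i 's/^        if d/        if d/' hub.py; python3 hub.py .0975
```

```text
[ 0.50242325 -0.19062392  0.08563812] gauge xy -0.044701909781779285 0.00047349790873510086 [-0.39853457 -0.2637732  -2.62089102] 0.2246824248740578
tcp [ 0.5025 -0.1907  0.0858]
0.73 [385.8, 330.0, 458.2, 475.2] xy [ 0.5511 -0.253 ] iou 0.14
0.67 [33.7, 194.5, 182.9, 320.2] xy [ 0.4198 -0.1604] iou 0.77
0.55 [277.4, 239.0, 368.0, 406.1] xy [ 0.5006 -0.1912] iou 0.88
```

{"fn": "step_arm", "kwargs": {"motion": [{"linear":[0,0,-0.8],"turn":0},{"linear":[0,0,-1.3],"turn":0},{"linear":[0,0,-1.35],"turn":0},{"linear":[0,0,-1.35],"turn":0},{"linear":[0,0,-1.35],"turn":0}]}}

```text
time_s: 27.95
position: [0.5021, -0.1901, 0.0713]
tcp_rot: [-3.141, -0.0, 1.506]
contact_force: [0.6, -0.2, -2.0]
finger_gap: 0.224
gripper_force: 31.4
```

{"fn": "step_arm", "kwargs": {"motion": [{"linear":[0,0,0],"turn":0},{"linear":[0,0,0],"turn":0},{"linear":[0,0,-0.2],"turn":0},{"linear":[0,0,-0.2],"turn":0}], "gripper": 0.35}}

```text
time_s: 28.45
position: [0.5021, -0.1901, 0.0692]
tcp_rot: [-3.141, -0.0, 1.506]
contact_force: [0.4, 0.2, -1.0]
finger_gap: 0.327
gripper_force: 0.0
```

{"fn": "step_arm", "kwargs": {"motion": [{"linear":[0,0,0],"turn":0},{"linear":[0,0,0],"turn":0},{"linear":[0,0,0.1],"turn":0},{"linear":[0.5,0,0.2],"turn":0},{"linear":[1,-0.05,0.2],"turn":0},{"linear":[1.5,-0.1,0.2],"turn":0},{"linear":[1.8,-0.1,0.2],"turn":0},{"linear":[1.8,-0.1,0.2],"turn":0}], "gripper": 0.9, "newtons": 20}}

```text
time_s: 29.45
position: [0.5203, -0.1912, 0.0713]
tcp_rot: [-3.141, -0.0, 1.506]
contact_force: [0.2, 0.6, -1.4]
finger_gap: 0.225
gripper_force: 20.0
```

```bash
python3 st.py
```

```text
[ 0.52033445 -0.1911553   0.07126062] gauge xy -0.026794009718083146 0.0011066524068453025 [ 0.16851069  0.5772057  -1.41259504] 0.22504282413701843
```

{"fn": "step_arm", "kwargs": {"motion": [{"linear":[0,0,-0.15],"turn":0},{"linear":[0.2,0,-0.15],"turn":0},{"linear":[0.4,0,-0.15],"turn":0},{"linear":[0.6,-0.05,-0.15],"turn":0},{"linear":[0.8,-0.05,-0.15],"turn":0},{"linear":[1.0,-0.05,-0.15],"turn":0},{"linear":[1.0,-0.05,-0.15],"turn":0}]}}

```text
time_s: 30.32
position: [0.5303, -0.1917, 0.0698]
tcp_rot: [3.142, 0.0, 1.506]
contact_force: [0.2, 0.1, -2.7]
finger_gap: 0.225
gripper_force: 20.0
```

```bash
python3 st.py
```

```text
[ 0.53028235 -0.19169731  0.06983281] gauge xy -0.016831911449549063 0.0012119415455838609 [ 0.23563479  0.07999546 -2.71216068] 0.22490693204703566
```

{"fn": "step_arm", "kwargs": {"motion": [{"linear":[0.4,0,-0.05],"turn":0},{"linear":[0.8,-0.05,-0.05],"turn":0},{"linear":[1.2,-0.1,-0.05],"turn":0},{"linear":[1.6,-0.1,-0.05],"turn":0},{"linear":[2.0,-0.15,-0.05],"turn":0},{"linear":[2.0,-0.15,-0.05],"turn":0}]}}

```text
time_s: 31.08
position: [0.5505, -0.1932, 0.0693]
tcp_rot: [3.141, 0.0, 1.506]
contact_force: [-0.5, -0.5, -2.3]
finger_gap: 0.229
gripper_force: 20.0
```

{"fn": "step_arm", "kwargs": {"motion": [{"linear":[0.2,0,0],"turn":0},{"linear":[0.4,-0.03,0],"turn":0},{"linear":[0.6,-0.05,0],"turn":0},{"linear":[0.8,-0.05,0],"turn":0},{"linear":[0.8,-0.05,0],"turn":0}]}}

```text
time_s: 31.7
position: [0.5584, -0.1937, 0.0693]
tcp_rot: [3.141, 0.0, 1.506]
contact_force: [0.7, -0.6, -2.0]
finger_gap: 0.229
gripper_force: 20.0
```

```bash
python3 st.py
```

```text
[ 0.55838072 -0.19370205  0.06932574] gauge xy 0.011337332479765249 0.0010365421269154219 [ 0.73665335 -0.60859239 -2.00948867] 0.2293532140957925
```

{"fn": "step_arm", "kwargs": {"motion": [{"linear":[0.3,0,0],"turn":0},{"linear":[0.6,-0.05,0],"turn":0},{"linear":[0.9,-0.05,0],"turn":0},{"linear":[1.2,-0.1,0],"turn":0},{"linear":[1.5,-0.1,0],"turn":0},{"linear":[1.8,-0.1,0],"turn":0},{"linear":[1.8,-0.1,0],"turn":0}]}}

```text
time_s: 32.58
position: [0.5765, -0.1947, 0.0693]
tcp_rot: [3.141, 0.0, 1.506]
contact_force: [-0.2, 0.7, -2.4]
finger_gap: 0.232
gripper_force: 20.1
```

{"fn": "step_arm", "kwargs": {"motion": [{"linear":[0.2,0,0],"turn":0},{"linear":[0.4,-0.03,0],"turn":0},{"linear":[0.6,-0.05,0],"turn":0},{"linear":[0.6,-0.05,0],"turn":0}]}}

```text
time_s: 33.08
position: [0.579, -0.1949, 0.0696]
tcp_rot: [-3.132, -0.001, 1.506]
contact_force: [-12.8, 1.2, 10.4]
finger_gap: 0.224
gripper_force: 22.3
```

```bash
python3 st.py
```

```text
[ 0.57903853 -0.19492709  0.0696058 ] gauge xy 0.03203109197459883 0.001155901390420178 [-12.7560996    1.19661751  10.44452994] 0.22401804433002045
```

It ran to the end wall at 32 mm, so it's too thin and goes to red. Release and go to the third.

{"fn": "step_arm", "kwargs": {"motion": [{"linear":[-0.4,0,0],"turn":0},{"linear":[-0.4,0,0],"turn":0}]}}

```text
time_s: 33.33
position: [0.5777, -0.1951, 0.0693]
tcp_rot: [-3.141, -0.0, 1.506]
contact_force: [-3.7, -0.2, 1.2]
finger_gap: 0.231
gripper_force: 20.3
```

{"fn": "step_arm", "kwargs": {"motion": [{"linear":[0,0,0],"turn":0},{"linear":[0,0,0],"turn":0},{"linear":[0,0,0],"turn":0},{"linear":[0,0,3],"turn":0},{"linear":[0,0,8],"turn":0},{"linear":[-5,1,10],"turn":0},{"linear":[-10,2,10],"turn":0},{"linear":[-16.8,3,9],"turn":0},{"linear":[-16.8,3,7],"turn":0},{"linear":[-16.8,3,7],"turn":0}], "gripper": 0.0}}

```text
time_s: 34.58
position: [0.4087, -0.1645, 0.138]
tcp_rot: [-3.14, -0.001, 1.505]
contact_force: [0.1, 0.4, 0.6]
finger_gap: 0.501
gripper_force: 0.0
```

```bash
python3 hub.py .08; python3 hub.py .082
```

```text
tcp [ 0.4101 -0.1651  0.1393]
0.77 [293.7, 208.0, 362.7, 307.2] xy [ 0.4105 -0.1659] iou 0.94
0.64 [499.1, 314.5, 603.1, 417.6] xy [ 0.5499 -0.2473] iou 0.77
0.63 [541.8, 257.1, 640.0, 336.7] xy [ 0.5779 -0.1976] iou 0.72
tcp [ 0.4113 -0.1657  0.1405]
0.89 [287.5, 205.4, 357.0, 301.2] xy [ 0.4102 -0.1652] iou 0.94
0.82 [537.0, 253.9, 639.0, 334.4] xy [ 0.5774 -0.1973] iou 0.74
0.78 [493.6, 307.6, 597.3, 418.1] xy [ 0.5483 -0.2454] iou 0.81
```

F3 is directly below. Grip, lift, then carry it to the left lane apron (world about .507, -.139).

{"fn": "step_arm", "kwargs": {"motion": [{"linear":[-0.1,0,-3],"turn":0},{"linear":[-0.1,0,-6],"turn":0},{"linear":[-0.1,0,-7.1],"turn":0},{"linear":[-0.1,0,-7.1],"turn":0},{"linear":[-0.1,0,-7.1],"turn":0},{"linear":[-0.1,0,-7.1],"turn":0}]}}

```text
time_s: 35.52
position: [0.41, -0.1657, 0.0696]
tcp_rot: [3.139, 0.001, 1.506]
contact_force: [-0.2, 0.3, -1.3]
finger_gap: 0.498
gripper_force: 0.0
```

{"fn": "step_arm", "kwargs": {"motion": [{"linear":[0,0,0],"turn":0},{"linear":[0,0,0],"turn":0},{"linear":[0,0,0],"turn":0},{"linear":[0,0,0],"turn":0},{"linear":[0,0,1],"turn":0},{"linear":[0,0,4],"turn":0},{"linear":[0,0,6],"turn":0},{"linear":[0,0,6],"turn":0}], "gripper": 0.9, "newtons": 30}}

```text
time_s: 36.52
position: [0.4098, -0.1656, 0.1298]
tcp_rot: [3.139, 0.002, 1.506]
contact_force: [1.3, -0.0, -2.2]
finger_gap: 0.224
gripper_force: 32.1
```

{"fn": "step_arm", "kwargs": {"motion": [{"linear":[4,1,0],"turn":0},{"linear":[8,2.7,0],"turn":0},{"linear":[9.7,2.7,-2],"turn":0},{"linear":[9.7,2.7,-4],"turn":0},{"linear":[9.7,2.7,-4.3],"turn":0},{"linear":[9.7,2.7,-4.3],"turn":0},{"linear":[9.7,2.7,-4.3],"turn":0}]}}

```text
time_s: 37.4
position: [0.5064, -0.1385, 0.0861]
tcp_rot: [3.14, 0.0, 1.506]
contact_force: [0.3, -0.3, -2.4]
finger_gap: 0.224
gripper_force: 31.6
```

```bash
python3 st.py; python3 hub.py .0975
```

```text
[ 0.50643627 -0.1384808   0.08612204] gauge xy -0.044084272114720886 0.052767170238437154 [ 0.31174447 -0.29931761 -2.35690785] 0.2239551401009267
tcp [ 0.5065 -0.1385  0.0863]
0.81 [276.2, 236.8, 369.1, 400.9] xy [ 0.5053 -0.1378] iou 0.91
0.58 [416.3, 352.5, 496.2, 452.4] xy [ 0.5715 -0.1978] iou 0.17
```

{"fn": "step_arm", "kwargs": {"motion": [{"linear":[0,0,-0.8],"turn":0},{"linear":[0,0,-1.3],"turn":0},{"linear":[0,0,-1.4],"turn":0},{"linear":[0,0,-1.4],"turn":0},{"linear":[0,0,-1.4],"turn":0}]}}

```text
time_s: 38.12
position: [0.506, -0.1381, 0.0713]
tcp_rot: [-3.141, -0.0, 1.506]
contact_force: [-0.4, -0.4, 0.8]
finger_gap: 0.224
gripper_force: 31.7
```

{"fn": "step_arm", "kwargs": {"motion": [{"linear":[0,0,0],"turn":0},{"linear":[0,0,0],"turn":0},{"linear":[0,0,-0.2],"turn":0},{"linear":[0,0,-0.2],"turn":0}], "gripper": 0.35}}

```text
time_s: 38.62
position: [0.506, -0.1381, 0.0691]
tcp_rot: [-3.141, -0.0, 1.506]
contact_force: [-0.5, -1.1, -0.4]
finger_gap: 0.32
gripper_force: 0.0
```

{"fn": "step_arm", "kwargs": {"motion": [{"linear":[0,0,0],"turn":0},{"linear":[0,0,0],"turn":0},{"linear":[0,0,0],"turn":0},{"linear":[0.4,0,0],"turn":0},{"linear":[0.8,-0.05,0],"turn":0},{"linear":[1.2,-0.05,0],"turn":0},{"linear":[1.5,-0.1,0],"turn":0},{"linear":[1.5,-0.1,0],"turn":0}], "gripper": 0.9, "newtons": 20}}

```text
time_s: 39.62
position: [0.5217, -0.1393, 0.0693]
tcp_rot: [3.141, 0.0, 1.506]
contact_force: [1.0, -0.3, -2.2]
finger_gap: 0.226
gripper_force: 20.7
```

{"fn": "step_arm", "kwargs": {"motion": [{"linear":[0.3,0,0],"turn":0},{"linear":[0.5,0,0],"turn":0},{"linear":[0.7,-0.05,0],"turn":0},{"linear":[0.9,-0.05,0],"turn":0},{"linear":[0.9,-0.05,0],"turn":0}]}}

```text
time_s: 40.25
position: [0.5283, -0.1396, 0.0693]
tcp_rot: [-3.135, -0.0, 1.506]
contact_force: [-9.8, 0.8, 6.9]
finger_gap: 0.227
gripper_force: 21.7
```

```bash
python3 st.py
```

```text
[ 0.52826465 -0.13959308  0.06931621] gauge xy -0.022229746993670176 0.053075082468587255 [-9.76543686  0.75088983  6.86421716] 0.2271326271505146
```

It stopped at -22 mm (go). Let it settle on the floor once and push again to confirm.

{"fn": "step_arm", "kwargs": {"motion": [{"linear":[-0.5,0,0],"turn":0},{"linear":[-0.6,0,0],"turn":0}]}}

```text
time_s: 40.5
position: [0.5243, -0.1397, 0.0693]
tcp_rot: [3.14, 0.0, 1.506]
contact_force: [-0.1, -0.6, -1.7]
finger_gap: 0.228
gripper_force: 20.7
```

{"fn": "step_arm", "kwargs": {"motion": [{"linear":[0,0,0],"turn":0},{"linear":[0,0,0],"turn":0},{"linear":[0,0,-0.1],"turn":0}], "gripper": 0.35}}

```text
time_s: 40.88
position: [0.5245, -0.1398, 0.0686]
tcp_rot: [3.141, 0.0, 1.506]
contact_force: [-0.8, 0.2, -0.5]
finger_gap: 0.327
gripper_force: 0.0
```

{"fn": "step_arm", "kwargs": {"motion": [{"linear":[0,0,0],"turn":0},{"linear":[0,0,-0.1],"turn":0},{"linear":[0,0,-0.1],"turn":0},{"linear":[0.2,0,-0.1],"turn":0},{"linear":[0.4,0,-0.1],"turn":0},{"linear":[0.6,0,-0.1],"turn":0},{"linear":[0.6,0,-0.1],"turn":0}], "gripper": 0.9, "newtons": 20}}

```text
time_s: 41.75
position: [0.5282, -0.1399, 0.0684]
tcp_rot: [-3.134, 0.0, 1.507]
contact_force: [-12.3, 1.1, 12.6]
finger_gap: 0.229
gripper_force: 21.7
```

```bash
python3 st.py
```

```text
[ 0.52816851 -0.13992421  0.06837886] gauge xy -0.02230417422183279 0.052738413525948574 [-12.25577277   1.05621991  12.58433994] 0.22910804126524761
```

Confirmed: too thick, goes to red. Release and check all three.

{"fn": "step_arm", "kwargs": {"motion": [{"linear":[-0.3,0,0.1],"turn":0},{"linear":[-0.4,0,0.1],"turn":0}]}}

```text
time_s: 42.0
position: [0.5264, -0.1397, 0.0684]
tcp_rot: [3.14, 0.0, 1.506]
contact_force: [1.1, -0.1, -1.3]
finger_gap: 0.228
gripper_force: 20.0
```

{"fn": "step_arm", "kwargs": {"motion": [{"linear":[0,0,0],"turn":0},{"linear":[0,0,0],"turn":0},{"linear":[0,0,0],"turn":0},{"linear":[0,0,3],"turn":0},{"linear":[0,0,8],"turn":0},{"linear":[-1,0,13],"turn":0},{"linear":[-2,0,13],"turn":0},{"linear":[-2,0,13],"turn":0}], "gripper": 0.0}}

```text
time_s: 43.0
position: [0.5055, -0.1395, 0.1978]
tcp_rot: [-3.141, -0.0, 1.506]
contact_force: [0.1, 0.2, -0.3]
finger_gap: 0.5
gripper_force: 0.0
```

```bash
python3 hub.py .082 ; python3 - <<'E'
from h import *
snap('wrist','w7.png');print(arm.sense()['time_s'])
E
```

```text
tcp [ 0.5053 -0.1393  0.1968]
0.86 [389.5, 267.1, 454.7, 339.4] xy [ 0.5763 -0.1971] iou 0.7
0.76 [320.2, 188.4, 380.0, 262.3] xy [ 0.5251 -0.1402] iou 0.94
43.15
```

View pics/w7.png

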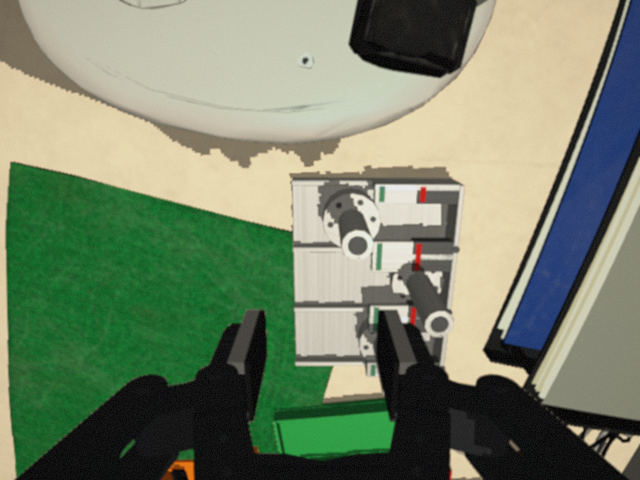

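All three flanges stand in their lanes: left at the go lips (350,215), middle at the end wall (435,320), right at no-go. Now fit the tray poses numerically.

```bash
cat > tray.py <<'E'
from h import *
from scipy.optimize import minimize
np.set_printoptions(precision=4,suppress=True)
for cam in('side','scene'):
    snap(cam)
    for n,g in(('green_tray',(.523,-.358,0.05)),('red_tray',(.531,-.436,0.05))):
        for d in arm.masks_of(cam,n)[:1]:
            m=d['mask']
            def f(p):
                c,s=np.cos(p[2]),np.sin(p[2]);im=np.zeros((480,640),np.uint8)
                pts=np.array([proj(cam,[p[0]+c*a-s*b,p[1]+s*a+c*b,z]) for a in(-.078,.078) for b in(-.032,.032) for z in(0,.02)])
                cv2.fillConvexPoly(im,cv2.convexHull(np.round(pts*16).astype(np.int32)),1,shift=4);M=im>0
                return 1-(M&m).sum()/(M|m).sum()
            g=np.array(g);r=minimize(f,g,method='Nelder-Mead',options=dict(initial_simplex=[g,g+[.01,0,0],g+[0,.01,0],g+[0,0,.08]],maxfev=150))
            print(cam,n,round(d['p'],2),r.x,'iou',round(1-r.fun,3))
E
python3 tray.py
```

```text
side green_tray 0.73 [ 0.5265 -0.346   0.0423] iou 0.919
side red_tray 0.7 [ 0.5354 -0.426  -0.0124] iou 0.953
scene green_tray 0.68 [ 0.523 -0.358  0.05 ] iou 0.0
scene red_tray 0.72 [ 0.5365 -0.4255 -0.0028] iou 0.937
```

{"fn": "step_arm", "kwargs": {"motion": [{"linear":[2,-4,0],"turn":0},{"linear":[4.3,-8,0],"turn":0},{"linear":[4.3,-10.7,-2],"turn":0},{"linear":[4.3,-10.7,-5.5],"turn":0},{"linear":[4.3,-10.7,-5.5],"turn":0},{"linear":[4.3,-10.7,-5.5],"turn":0}]}}

```text
time_s: 44.2
position: [0.5496, -0.2467, 0.1443]
tcp_rot: [3.141, 0.0, 1.506]
contact_force: [0.1, -0.2, 0.5]
finger_gap: 0.502
gripper_force: 0.0
```

```bash
python3 hub.py .082
```

```text
tcp [ 0.55   -0.2468  0.1451]
0.93 [286.9, 221.5, 355.3, 300.6] xy [ 0.5478 -0.2462] iou 0.78
0.68 [327.6, 130.8, 394.9, 198.1] xy [ 0.5757 -0.1962] iou 0.8
0.66 [224.9, 15.0, 306.5, 103.4] xy [ 0.5247 -0.1391] iou 0.96
```

{"fn": "step_arm", "kwargs": {"motion": [{"linear":[0,0,-3],"turn":0},{"linear":[0,0,-6],"turn":0},{"linear":[0,0,-7.5],"turn":0},{"linear":[0,0,-7.5],"turn":0},{"linear":[0,0,-7.5],"turn":0}]}}

```text
time_s: 44.92
position: [0.5502, -0.2472, 0.07]
tcp_rot: [3.139, 0.001, 1.506]
contact_force: [-0.7, 0.2, 0.4]
finger_gap: 0.498
gripper_force: 0.0
```

{"fn": "step_arm", "kwargs": {"motion": [{"linear":[0,0,0],"turn":0},{"linear":[0,0,0],"turn":0},{"linear":[0,0,0],"turn":0},{"linear":[0,0,0],"turn":0},{"linear":[-1,0.05,0.05],"turn":0},{"linear":[-2,0.1,0.05],"turn":0},{"linear":[-3,0.2,0.05],"turn":0},{"linear":[-4,0.25,0.05],"turn":0},{"linear":[-5.2,0.35,0.05],"turn":0},{"linear":[-5.2,0.35,0.05],"turn":0}], "gripper": 0.9, "newtons": 30}}

```text
time_s: 46.18
position: [0.4963, -0.2435, 0.0697]
tcp_rot: [-3.141, 0.001, 1.505]
contact_force: [0.0, 0.1, 8.1]
finger_gap: 0.224
gripper_force: 30.6
```

{"fn": "step_arm", "kwargs": {"motion": [{"linear":[0,0,1],"turn":0},{"linear":[0,0,4],"turn":0},{"linear":[0,-2,6.5],"turn":0},{"linear":[0,-6,6.5],"turn":0},{"linear":[0,-6,6.5],"turn":0},{"linear":[0,-6,6.5],"turn":0}]}}

```text
time_s: 46.92
position: [0.4956, -0.302, 0.132]
tcp_rot: [-3.138, -0.003, 1.505]
contact_force: [-0.1, -0.2, -1.3]
finger_gap: 0.221
gripper_force: 29.8
```

```bash
python3 st.py; cat > wt.py <<'E'
from h import *
im=snap('wrist')
hsv=cv2.cvtColor(im,cv2.COLOR_RGB2HSV)
b,g,r=None,im[...,1].astype(int),im[...,0].astype(int)
for n,h0,h1 in(('green',66,75),('red',0,4)):
    for d in arm.spot_in('wrist',n+'_tray')[:1]:
        x0,y0,x1,y1=d['bbox'];print(n,d['p'],d['bbox'],[at('wrist',u,v,.02)[:2].round(4) for u,v in((x0,y0),(x1,y0),(x0,y1),(x1,y1))])
E
python3 wt.py; python3 tray.py
```

```text
[ 0.49559811 -0.30202828  0.13197015] gauge xy -0.04427645177060335 -0.11113892300940582 [-0.12582386 -0.22706335 -1.34218218] 0.22101325376220504
green 0.73 [247.5, 249.5, 501.3, 359.4] [array([ 0.4497, -0.2989]), array([ 0.6014, -0.3087]), array([ 0.44  , -0.3748]), array([ 0.6082, -0.3869])]
red 0.91 [283.4, 353.9, 505.7, 453.0] [array([ 0.464 , -0.3719]), array([ 0.6108, -0.3828]), array([ 0.4555, -0.457 ]), array([ 0.6206, -0.4714])]
side green_tray 0.76 [ 0.5262 -0.3423  0.0073] iou 0.87
side red_tray 0.6 [ 0.5356 -0.4256 -0.0178] iou 0.937
scene green_tray 0.68 [ 0.5282 -0.3457  0.0752] iou 0.86
scene red_tray 0.8 [ 0.5349 -0.4272  0.0057] iou 0.945
```

```bash
python3 - <<'E'
from h import *
import h
from scipy.spatial.transform import Rotation as Ro
np.set_printoptions(precision=4,suppress=True)
def T(p,rpy):
    M=np.eye(4);M[:3,:3]=Ro.from_euler('xyz',rpy).as_matrix();M[:3,3]=p;return M
s=arm.sense();P=dict(arm.camera_params('wrist'))
ct=np.array(P['camera_from_world'])@T(s['position'],s['tcp_rot'])
P['camera_from_world']=ct@np.linalg.inv(T([.451,-.2112,.3034],[3.141,0,-.001]));h._c['wrist']=P
print('check gauge apron rib',at('wrist',272,165,.014),at('wrist',324,167,.014))
for n,q in(('g',[(431,29),(503,29),(430,195),(496,195)]),('r',[(516,21),(586,27),(500,184),(562,187)])):
    c=np.array([at('wrist',*p,.02)[:2] for p in q]);print(n,c.tolist(),c.mean(0))
E
```

```text
check gauge apron rib [ 0.4771 -0.1612  0.014 ] [ 0.475  -0.2123  0.014 ]
g [[0.6010355833179051, -0.3083952643716879], [0.6035197439521296, -0.37520835054075197], [0.44845457500826774, -0.31756174287601185], [0.44894904189055296, -0.3850176894488256]] [ 0.5255 -0.3465]
r [[0.6110727879193671, -0.3869563326037882], [0.610341098627974, -0.45655317360095465], [0.46013810146173095, -0.3877667843114351], [0.4580328668298976, -0.45400185411210614]] [ 0.5349 -0.4213]
```

{"fn": "step_arm", "kwargs": {"motion": [{"linear":[3.1,-4.5,0],"turn":0},{"linear":[3.1,-4.5,-2],"turn":0},{"linear":[3.1,-4.5,-4.5],"turn":0},{"linear":[3.1,-4.5,-5.6],"turn":0},{"linear":[3.1,-4.5,-6],"turn":0},{"linear":[3.1,-4.5,-6],"turn":0},{"linear":[3.1,-4.5,-6],"turn":0}]}}

```text
time_s: 48.25
position: [0.5287, -0.3486, 0.0751]
tcp_rot: [3.14, 0.001, 1.506]
contact_force: [-0.3, 0.4, -2.5]
finger_gap: 0.222
gripper_force: 30.0
```

```bash
python3 st.py
```

```text
[ 0.52874449 -0.34860354  0.07510609] gauge xy -0.008174800271863982 -0.15546282505511239 [-0.30660149  0.44015548 -2.45487498] 0.22232352556204393
```

Inside the tray walls with no contact. Lower the last few mm, release and go to the middle flange.

{"fn": "step_arm", "kwargs": {"motion": [{"linear":[0,0,-0.3],"turn":0},{"linear":[0,0,-0.5],"turn":0},{"linear":[0,0,-0.5],"turn":0},{"linear":[0,0,-0.5],"turn":0}]}}

```text
time_s: 48.75
position: [0.5284, -0.3485, 0.0699]
tcp_rot: [3.141, 0.001, 1.506]
contact_force: [-2.1, 2.7, 6.1]
finger_gap: 0.225
gripper_force: 30.7
```

{"fn": "step_arm", "kwargs": {"motion": [{"linear":[0,0,0],"turn":0},{"linear":[0,0,0],"turn":0},{"linear":[0,0,0],"turn":0},{"linear":[0,0,3],"turn":0},{"linear":[0,0,8],"turn":0},{"linear":[2,4,10],"turn":0},{"linear":[4.8,10,10],"turn":0},{"linear":[4.8,15.2,8],"turn":0},{"linear":[4.8,15.2,7.5],"turn":0},{"linear":[4.8,15.2,7.5],"turn":0}], "gripper": 0.0}}

```text
time_s: 50.0
position: [0.5758, -0.1962, 0.1431]
tcp_rot: [-3.141, 0.0, 1.506]
contact_force: [0.4, -0.6, -0.2]
finger_gap: 0.499
gripper_force: 0.0
```

```bash
python3 hub.py .082
```

```text
tcp [ 0.5761 -0.197   0.1439]
0.74 [182.2, 118.9, 269.3, 196.4] xy [ 0.5244 -0.1393] iou 0.94
0.65 [249.1, 407.1, 302.5, 454.4] xy [ 0.5293 -0.351 ] iou 0.6
0.6 [292.7, 222.5, 357.9, 303.6] xy [ 0.5763 -0.1964] iou 0.76
```

{"fn": "step_arm", "kwargs": {"motion": [{"linear":[0,0.05,-3],"turn":0},{"linear":[0,0.05,-6],"turn":0},{"linear":[0,0.05,-7.4],"turn":0},{"linear":[0,0.05,-7.4],"turn":0},{"linear":[0,0.05,-7.4],"turn":0}]}}

```text
time_s: 50.72
position: [0.5771, -0.1965, 0.0714]
tcp_rot: [3.139, 0.001, 1.505]
contact_force: [0.6, 1.2, 0.6]
finger_gap: 0.5
gripper_force: 0.0
```

{"fn": "step_arm", "kwargs": {"motion": [{"linear":[0,0,0],"turn":0},{"linear":[0,0,0],"turn":0},{"linear":[0,0,0],"turn":0},{"linear":[0,0,0],"turn":0},{"linear":[-1.5,0.1,0.05],"turn":0},{"linear":[-3,0.2,0.05],"turn":0},{"linear":[-4.5,0.3,0.05],"turn":0},{"linear":[-6,0.4,0.05],"turn":0},{"linear":[-7.6,0.5,0.05],"turn":0},{"linear":[-7.6,0.5,0.05],"turn":0}], "gripper": 0.9, "newtons": 30}}

```text
time_s: 51.98
position: [0.4989, -0.1908, 0.0712]
tcp_rot: [3.141, 0.001, 1.505]
contact_force: [0.4, -1.2, 8.6]
finger_gap: 0.227
gripper_force: 30.5
```

```bash
python3 st.py
```

```text
[ 0.49886653 -0.19082555  0.07124563] gauge xy -0.04823802148942908 4.127712492212315e-05 [ 0.40101715 -1.2036063   8.55155156] 0.2270083909797562
```

{"fn": "step_arm", "kwargs": {"motion": [{"linear":[0,0,2],"turn":0},{"linear":[0,0,7],"turn":0},{"linear":[0,-2,9.5],"turn":0},{"linear":[0.1,-7,9.5],"turn":0},{"linear":[0.2,-13,9.5],"turn":0},{"linear":[0.2,-19,9.5],"turn":0},{"linear":[0.2,-23.4,9],"turn":0},{"linear":[0.2,-23.4,6],"turn":0},{"linear":[0.2,-23.4,6],"turn":0}]}}

```text
time_s: 53.1
position: [0.498, -0.4218, 0.1242]
tcp_rot: [-3.132, -0.009, 1.505]
contact_force: [-0.6, 0.1, -2.2]
finger_gap: 0.223
gripper_force: 29.8
```

{"fn": "step_arm", "kwargs": {"motion": [{"linear":[0,0,-3],"turn":0},{"linear":[0,0,-5],"turn":0},{"linear":[0,0,-5.6],"turn":0},{"linear":[0,0,-5.6],"turn":0},{"linear":[0,0,-5.6],"turn":0}]}}

```text
time_s: 53.72
position: [0.5028, -0.4252, 0.0757]
tcp_rot: [3.14, 0.002, 1.506]
contact_force: [0.2, 0.7, -1.2]
finger_gap: 0.223
gripper_force: 29.8
```

```bash
python3 st.py
```

```text
[ 0.50275283 -0.42520466  0.07572793] gauge xy -0.029136006067207933 -0.23359045622274843 [ 0.1731774   0.69782019 -1.23995801] 0.2225839046563135
```

{"fn": "step_arm", "kwargs": {"motion": [{"linear":[0,0,-0.3],"turn":0},{"linear":[0,0,-0.5],"turn":0},{"linear":[0,0,-0.5],"turn":0},{"linear":[0,0,-0.5],"turn":0}]}}

```text
time_s: 54.22
position: [0.5027, -0.4253, 0.0713]
tcp_rot: [3.14, 0.001, 1.506]
contact_force: [-1.4, 1.6, 5.5]
finger_gap: 0.221
gripper_force: 30.5
```

{"fn": "step_arm", "kwargs": {"motion": [{"linear":[0,0,0],"turn":0},{"linear":[0,0,0],"turn":0},{"linear":[0,0,0],"turn":0},{"linear":[0,0,4],"turn":0},{"linear":[0,2,10],"turn":0},{"linear":[0.5,8,10],"turn":0},{"linear":[1,14,10],"turn":0},{"linear":[1.8,20,10],"turn":0},{"linear":[2.2,26,9],"turn":0},{"linear":[2.2,28.6,8],"turn":0}], "gripper": 0.0}}

```text
time_s: 55.48
position: [0.5241, -0.1359, 0.1491]
tcp_rot: [3.141, -0.0, 1.509]
contact_force: [0.8, -1.0, 0.6]
finger_gap: 0.498
gripper_force: 0.0
```

{"fn": "step_arm", "kwargs": {"motion": [{"linear":[0,0,0],"turn":0},{"linear":[0,0,0],"turn":0}]}}

```text
time_s: 55.72
position: [0.5244, -0.1394, 0.1497]
tcp_rot: [3.141, 0.001, 1.505]
contact_force: [0.1, 0.4, 0.2]
finger_gap: 0.502
gripper_force: 0.0
```

```bash
python3 hub.py .082
```

```text
tcp [ 0.5245 -0.1398  0.1499]
0.96 [289.9, 201.8, 358.4, 298.9] xy [ 0.5248 -0.1401] iou 0.95
```

{"fn": "step_arm", "kwargs": {"motion": [{"linear":[0,0,-4],"turn":0},{"linear":[0,0,-7],"turn":0},{"linear":[0,0,-7.9],"turn":0},{"linear":[0,0,-7.9],"turn":0},{"linear":[0,0,-7.9],"turn":0}]}}

```text
time_s: 56.45
position: [0.5253, -0.1395, 0.072]
tcp_rot: [3.139, 0.001, 1.505]
contact_force: [0.4, -0.3, 1.4]
finger_gap: 0.498
gripper_force: 0.0
```

{"fn": "step_arm", "kwargs": {"motion": [{"linear":[0,0,0],"turn":0},{"linear":[0,0,0],"turn":0},{"linear":[0,0,0],"turn":0},{"linear":[0,0,0],"turn":0},{"linear":[-1,0.05,0.05],"turn":0},{"linear":[-2,0.15,0.05],"turn":0},{"linear":[-2,0.15,2],"turn":0},{"linear":[-2,0.15,7],"turn":0},{"linear":[-2,0.15,9.5],"turn":0},{"linear":[-2,0.15,9.5],"turn":0}], "gripper": 0.9, "newtons": 30}}

```text
time_s: 57.7
position: [0.5036, -0.1372, 0.1659]
tcp_rot: [3.141, 0.001, 1.506]
contact_force: [0.1, 0.0, -2.8]
finger_gap: 0.222
gripper_force: 31.7
```

{"fn": "step_arm", "kwargs": {"motion": [{"linear":[1,-5,0.5],"turn":0},{"linear":[3,-10,0.5],"turn":0},{"linear":[5,-15.5,0.5],"turn":0},{"linear":[6.7,-21,0.5],"turn":0},{"linear":[6.7,-26,0.5],"turn":0},{"linear":[6.7,-28.8,0],"turn":0},{"linear":[6.7,-28.8,-3],"turn":0},{"linear":[6.7,-28.8,-6],"turn":0},{"linear":[6.7,-28.8,-8.6],"turn":0},{"linear":[6.7,-28.8,-8.8],"turn":0}]}}

```text
time_s: 58.95
position: [0.5683, -0.4229, 0.0719]
tcp_rot: [-3.134, -0.006, 1.506]
contact_force: [0.9, -0.5, -2.8]
finger_gap: 0.225
gripper_force: 32.9
```

{"fn": "step_arm", "kwargs": {"motion": [{"linear":[0,0,0],"turn":0},{"linear":[0,0,-0.2],"turn":0},{"linear":[0,0,-0.5],"turn":0},{"linear":[0,0,-0.5],"turn":0},{"linear":[0,0,-0.5],"turn":0}]}}

```text
time_s: 59.58
position: [0.5711, -0.4252, 0.0725]
tcp_rot: [3.141, 0.0, 1.506]
contact_force: [0.6, 0.4, -2.2]
finger_gap: 0.222
gripper_force: 32.9
```

```bash
python3 st.py
```

```text
[ 0.57114349 -0.42520088  0.07246907] gauge xy 0.03910998056535167 -0.22914442090361875 [ 0.56637406  0.39311574 -2.16514382] 0.22177017884877895
```

{"fn": "step_arm", "kwargs": {"motion": [{"linear":[0,0,-0.1],"turn":0},{"linear":[0,0,-0.1],"turn":0}]}}

```text
time_s: 59.82
position: [0.5711, -0.4251, 0.0712]
tcp_rot: [-3.141, -0.0, 1.506]
contact_force: [0.3, 0.2, -1.7]
finger_gap: 0.223
gripper_force: 32.9
```

{"fn": "step_arm", "kwargs": {"motion": [{"linear":[0,0,0],"turn":0},{"linear":[0,0,0],"turn":0},{"linear":[0,0,0],"turn":0},{"linear":[0,0,4],"turn":0},{"linear":[0,0,10],"turn":0},{"linear":[-5,1,12],"turn":0.065},{"linear":[-11,2,12],"turn":0.065},{"linear":[-17,3,12],"turn":0.065},{"linear":[-23.4,3.6,10],"turn":0.065},{"linear":[-23.4,3.6,8],"turn":0.065}], "gripper": -0.2}}

```text
time_s: 61.08
position: [0.3344, -0.3887, 0.151]
tcp_rot: [3.142, 0.001, 1.568]
contact_force: [0.7, -0.7, -0.5]
finger_gap: 0.6
gripper_force: 0.0
```

{"fn": "step_arm", "kwargs": {"motion": [{"linear":[0,0,0],"turn":0},{"linear":[0,0,0],"turn":0}], "gripper": -0.3}}

```text
time_s: 61.32
position: [0.3379, -0.3898, 0.1525]
tcp_rot: [3.141, 0.001, 1.571]
contact_force: [-0.2, -0.4, 0.6]
finger_gap: 0.648
gripper_force: 0.0
```

```bash
python3 st.py; python3 - <<'E'
from h import *
np.set_printoptions(precision=4,suppress=True)
snap('wrist')
for d in arm.masks_of('wrist','guard')[:1]:
    ys,xs=np.nonzero(d['mask']);c=cv2.convexHull(np.stack([xs,ys],1).astype(np.int32)).reshape(-1,2)
    q=np.array([at('wrist',*p,.021)[:2] for p in c]).astype(np.float32)
    print(d['p'],d['bbox'],cv2.minAreaRect(q))
snap('side')
for d in arm.masks_of('side','flange_a'):
    ys,xs=np.nonzero(d['mask']);yt=ys.min()
    print(round(d['p'],2),d['bbox'],at('side',xs[ys<yt+6].mean(),yt+3,.082),at('side',(d['bbox'][0]+d['bbox'][2])/2,d['bbox'][3]-8,.006))
E
```

```text
[ 0.33793161 -0.38982533  0.15253284] gauge xy -0.19590720447706295 -0.2089916704074484 [-0.23367687 -0.38166574  0.63391321] 0.6482865108094228
0.57 [176.4, 195.7, 462.3, 279.1] ((0.3350481688976288, -0.39080238342285156), (0.18041807413101196, 0.054559607058763504), 0.007271029986441135)
0.9 [327.9, 246.1, 354.4, 287.4] [ 0.5005 -0.4253  0.082 ] [ 0.5017 -0.4199  0.006 ]
0.81 [325.9, 212.8, 346.9, 262.0] [ 0.5271 -0.3463  0.082 ] [ 0.5243 -0.3478  0.006 ]
0.6 [298.9, 379.0, 332.0, 433.1] [ 0.3482 -0.672   0.082 ] [ 0.347  -0.6808  0.006 ]
0.56 [368.6, 237.3, 391.3, 279.9] [ 0.5687 -0.4254  0.082 ] [ 0.5757 -0.4281  0.006 ]
```

All flanges are upright in the right trays and the guard is where I left it. Pick it up.

{"fn": "step_arm", "kwargs": {"motion": [{"linear":[0,0,-4],"turn":0},{"linear":[0,0,-7.5],"turn":0},{"linear":[0,0,-9.4],"turn":0},{"linear":[0,0,-9.4],"turn":0},{"linear":[0,0,-9.4],"turn":0}]}}

```text
time_s: 62.15
position: [0.3379, -0.3902, 0.0588]
tcp_rot: [3.14, 0.002, 1.571]
contact_force: [0.0, -0.4, 1.4]
finger_gap: 0.649
gripper_force: 0.0
```

{"fn": "step_arm", "kwargs": {"motion": [{"linear":[0,0,0],"turn":0},{"linear":[0,0,0],"turn":0},{"linear":[0,0,0],"turn":0},{"linear":[0,0,0],"turn":0},{"linear":[0,0,0],"turn":0},{"linear":[0,0,2],"turn":0},{"linear":[0,0,6],"turn":0},{"linear":[0,0,12],"turn":0},{"linear":[0,0,13],"turn":0},{"linear":[0,0,13],"turn":0}], "gripper": 0.6, "newtons": 25}}

```text
time_s: 63.4
position: [0.3373, -0.3894, 0.1881]
tcp_rot: [3.141, 0.002, 1.571]
contact_force: [-0.9, 0.1, -2.2]
finger_gap: 0.305
gripper_force: 25.6
```

{"fn": "step_arm", "kwargs": {"motion": [{"linear":[2,2,0],"turn":-0.18},{"linear":[5,4,0],"turn":-0.36},{"linear":[8,7,0],"turn":-0.54},{"linear":[11,10,0],"turn":-0.72},{"linear":[14,13,0],"turn":-0.9},{"linear":[17,16,0],"turn":-1.08},{"linear":[20,18,0],"turn":-1.26},{"linear":[23.4,19.2,0],"turn":-1.44},{"linear":[23.4,19.2,-2],"turn":-1.6},{"linear":[23.4,19.2,-4],"turn":-1.635}]}}

```text
time_s: 64.65
position: [0.5699, -0.1962, 0.1436]
tcp_rot: [-3.14, 0.004, -0.064]
contact_force: [-0.4, -0.5, -2.4]
finger_gap: 0.309
gripper_force: 25.6
```

{"fn": "step_arm", "kwargs": {"motion": [{"linear":[0,0,-3],"turn":0},{"linear":[0,0,-4],"turn":0},{"linear":[0,0,-4],"turn":0},{"linear":[0,0,-4],"turn":0}]}}

```text
time_s: 65.15
position: [0.5717, -0.1976, 0.1084]
tcp_rot: [3.141, -0.002, -0.064]
contact_force: [0.5, 0.9, -1.3]
finger_gap: 0.306
gripper_force: 25.6
```

```bash
python3 st.py; python3 - <<'E'
from h import *
snap('wrist')
for n,z in(('guard',.074),('gauge',.03)):
  for d in arm.masks_of('wrist',n)[:1]:
    ys,xs=np.nonzero(d['mask']);c=cv2.convexHull(np.stack([xs,ys],1).astype(np.int32)).reshape(-1,2)
    q=np.array([at('wrist',*p,z)[:2] for p in c]).astype(np.float32)
    print(n,d['p'],d['bbox'],cv2.minAreaRect(q))
E
```

```text
[ 0.57165299 -0.19763533  0.10837972] gauge xy 0.024837060807732163 -0.0020263325295917485 [ 0.476185   0.9392936 -1.3435179] 0.3061276653200405
guard 0.87 [108.2, 238.5, 532.8, 378.9] ((0.569828987121582, -0.19924625754356384), (0.17506751418113708, 0.06395518034696579), 86.32372283935547)
gauge 0.6 [155.5, 204.5, 472.8, 400.9] ((0.5497098565101624, -0.1927996575832367), (0.15934611856937408, 0.1157793328166008), 85.92452239990234)
```

{"fn": "step_arm", "kwargs": {"motion": [{"linear":[0,0,-1],"turn":0},{"linear":[0,0,-2],"turn":0},{"linear":[0,0,-2.5],"turn":0},{"linear":[0,0,-3],"turn":0},{"linear":[0,0,-3],"turn":0}]}}

```text
time_s: 65.92
position: [0.5712, -0.1961, 0.0769]
tcp_rot: [-3.139, 0.0, -0.064]
contact_force: [1.9, 4.2, 0.3]
finger_gap: 0.305
gripper_force: 25.9
```

{"fn": "step_arm", "kwargs": {"motion": [{"linear":[0,0,-0.3],"turn":0},{"linear":[0,0,-0.6],"turn":0},{"linear":[0,0,-0.9],"turn":0},{"linear":[0,0,-1.0],"turn":0},{"linear":[0,0,-1.0],"turn":0}]}}

```text
time_s: 66.55
position: [0.5713, -0.1963, 0.0712]
tcp_rot: [-3.139, 0.002, -0.064]
contact_force: [-11.5, 9.8, 23.2]
finger_gap: 0.307
gripper_force: 30.4
```

{"fn": "step_arm", "kwargs": {"motion": [{"linear":[0,0,0.6],"turn":0},{"linear":[0,0.15,1],"turn":0},{"linear":[0,0.15,1],"turn":0}]}}

```text
time_s: 66.92
position: [0.571, -0.1959, 0.0772]
tcp_rot: [3.141, 0.0, -0.064]
contact_force: [-0.2, 1.3, -0.8]
finger_gap: 0.305
gripper_force: 26.1
```

{"fn": "step_arm", "kwargs": {"motion": [{"linear":[0,0,-0.4],"turn":0},{"linear":[0,0,-0.8],"turn":0},{"linear":[0,0,-1.0],"turn":0},{"linear":[0,0,-1.1],"turn":0},{"linear":[0,0,-1.1],"turn":0}]}}

```text
time_s: 67.55
position: [0.5713, -0.1961, 0.0707]
tcp_rot: [3.141, 0.002, -0.064]
contact_force: [-13.6, 6.5, 23.8]
finger_gap: 0.305
gripper_force: 31.2
```

{"fn": "step_arm", "kwargs": {"motion": [{"linear":[0,0,0.2],"turn":0},{"linear":[0,0,0.2],"turn":0}]}}

```text
time_s: 67.8
position: [0.5714, -0.1962, 0.0709]
tcp_rot: [3.141, 0.0, -0.064]
contact_force: [-7.2, 3.8, 12.6]
finger_gap: 0.31
gripper_force: 29.0
```

{"fn": "step_arm", "kwargs": {"motion": [{"linear":[0,0,0.2],"turn":0},{"linear":[0,0,0.3],"turn":0},{"linear":[0,0,0.3],"turn":0},{"linear":[0,0,3],"turn":0},{"linear":[0,0,8],"turn":0},{"linear":[-6,0,10],"turn":0},{"linear":[-12,0,13],"turn":0},{"linear":[-12,0,17],"turn":0},{"linear":[-12,0,22],"turn":0},{"linear":[-12,0,22],"turn":0}], "gripper": -0.3}}

```text
time_s: 69.05
position: [0.4528, -0.1971, 0.294]
tcp_rot: [3.136, -0.009, -0.065]
contact_force: [0.0, 0.6, -0.4]
finger_gap: 0.65
gripper_force: 0.0
```

```bash
cat > g.py <<'E'
from h import *
from scipy.optimize import minimize
np.set_printoptions(precision=4,suppress=True)
print(arm.sense()['position'])
im=snap('side')
for d in arm.masks_of('side','guard')[:1]:print('side',d['p'],d['bbox'])
im0=cv2.cvtColor(cv2.imread('pics/side0.png'),cv2.COLOR_BGR2RGB)
def org(i):
    m=(i[...,0]>170)&(i[...,1]>60)&(i[...,1]<150)&(i[...,2]<60);m[:,:290]=0;m[:,362:]=0;m[:170]=0;m[240:]=0
    ys,xs=np.nonzero(m);return m,xs.mean(),ys.mean(),xs.min(),xs.max(),ys.min(),ys.max(),m.sum()
a=org(im0);b=org(im);print(a[1:]);print(b[1:])
print('iou',(a[0]&b[0]).sum()/(a[0]|b[0]).sum())
for z in(.034,.054):print(z,proj('side',[.569,-.1955,z]))
snap('wrist')
for d in arm.masks_of('wrist','guard')[:1]:
    ys,xs=np.nonzero(d['mask']);c=cv2.convexHull(np.stack([xs,ys],1).astype(np.int32)).reshape(-1,2)
    q=np.array([at('wrist',*p,.034)[:2] for p in c]).astype(np.float32)
    print('w',d['p'],d['bbox'],cv2.minAreaRect(q))
E
python3 g.py
```

```text
[ 0.4528 -0.1971  0.294 ]
side 0.88 [300.9, 177.2, 353.8, 229.9]
(np.float64(330.5796568627451), np.float64(206.82720588235293), np.int64(304), np.int64(352), np.int64(179), np.int64(229), np.int64(816))
(np.float64(329.1752411575563), np.float64(203.40192926045017), np.int64(305), np.int64(352), np.int64(179), np.int64(223), np.int64(622))
iou 0.7200956937799043
0.034 [326.8301 198.8807]
0.054 [326.8476 190.7228]
w 0.94 [201.7, 30.7, 415.1, 92.8] ((0.5693362951278687, -0.19534727931022644), (0.17972907423973083, 0.051129262894392014), 86.29568481445312)
```

```bash
python3 - <<'E'
from h import *
im=snap('side')[175:235,298:358];a=cv2.cvtColor(cv2.imread('pics/side0.png'),cv2.COLOR_BGR2RGB)[175:235,298:358]
def o(i):
    h=cv2.cvtColor(i,cv2.COLOR_RGB2HSV); return (h[...,0]>6)&(h[...,0]<22)&(h[...,1]>190)&(h[...,2]>60)
A,B=o(a),o(im)
for n,M in(('before',A),('after',B)): ys,xs=np.nonzero(M);print(n,M.sum(),xs.min(),xs.max(),ys.min(),ys.max(),xs.mean().round(2),ys.mean().round(2))
best=max(((A&np.roll(B,(dy,dx),(0,1))).sum()/(A|np.roll(B,(dy,dx),(0,1))).sum(),dy,dx) for dy in range(-4,5) for dx in range(-4,5));print(best)
for r in range(0,60,3): print(''.join('#' if A[r,c]&B[r,c] else 'a' if A[r,c] else 'b' if B[r,c] else '.' for c in range(60)))
for d in arm.masks_of('side','flange_a'): print(d['p'],d['bbox'])
E
```

```text
before 960 6 54 4 54 31.99 31.5
after 819 7 54 4 54 31.27 28.82
(np.float64(0.796969696969697), 0, -1)
............................................................
............................................................
............################................................
......a##############b......................................
.........a###########b.......b##b...........................
...........a#####################a..........................
.............a#######a####b.................................
..............a###b...#####..........a#.....................
.................#########b...........a##b..................
..................####..............b######b................
....................a########################b..............
......................a#########################............
........................a#########################..........
..........................a#########################........
............................############a#############......
..............................#####aaaaaaaaaaaa########.....
................................###aaaaaaaaaaaa########.....
................................###aaaaaaaaaaaa######.......
................................###aaaa.....................
............................................................
0.98 [328.5, 244.9, 352.5, 288.4]
0.9 [297.0, 379.4, 328.1, 433.8]
0.62 [366.8, 236.3, 390.9, 281.1]
0.56 [324.7, 216.0, 348.4, 262.4]
```

The outline matches the original to within a pixel; the only missing patch is the good flange's hub standing in front of it. Everything is placed, so I'll hand in.

```bash
python3 -c "
from rig import arm
print(arm.job_done())"
```

```text
the job is handed in; nothing more can be done
None
```

I handed the job in at about 70 s of simulated time. All three flanges were checked in the gauge together: the good one is in the green tray, the too-thick and too-thin ones are in the red tray, and the guard is back on. `job_done()` returned no verdict. My last camera check showed the flanges standing in the trays and the guard seated as at the start.

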